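# Rebuild a sprung bearing spindle and lock its quarter-turn retainer

## Task

Rebuild the spindle on the bench: slide the steel bearing onto the shaft first, then the brass spacer washer, then the orange winged retainer. Press the retainer down against the spring just far enough to clear the cross-bar (never load the sprung seat with more than 20 N), turn it clockwise without forcing until it gently meets its stop, and let it rise so that the bar sits in the retainer's groove and the stack stays clamped. Leave the other things on the bench where they are.

Things in the scene. Friction and masses are not known exactly. Their poses are not given: they have to be found in the camera images.
- stand: Grey 90x90x12 mm foot bolted down, with an upright steel shaft. Origin: underside centre, on the shaft axis; z up, x along the shaft's cross-bar. The spindle is screw-set up to 14 mm higher or lower (not given: feel for it). Mid heights over the bench, mm: seat top 60, end of 24 mm thick shaft 84 (top 3 chamfered), cross-bar 95 to 104 (24 long, 7 wide, flat below, roofed), tip of 10 mm neck 111.
- seat (a joint): How far the sprung seat (44 mm flange round the shaft) is pressed down, m: 0 free, 0.008 its hard stop. Spring: about 4 N at the start plus 1.6 N per mm. With the full stack: 0.003 when locked (bar in the retainer's groove); 0.0055 to clear the detent ridges, so turn between 0.0055 and 0.008.
- bearing_c (a point): Centre (half-way up) of the steel ball bearing with black seals, loose, flat on the bench: 42 mm across, 26 mm bore, 16 mm high. z up along its bore. Fixed things to steer clear of: the cream analyser right of the stand (y below -0.46 m, 0.21 m high), the tall monitor behind the parts (x above 0.57 m), the tall computer at y above 0.27 m.
- washer_c (a point): Centre (half-way up) of the brass spacer washer, loose, flat on the bench: 44 mm across, 26 mm bore, 8 mm high. z up along its bore.
- retainer_c (a point): Centre (half-way up) of the orange retainer, loose, skirt down on the bench: 44 mm across, 30 high, z up. Lower 9 mm: skirt, 28 mm bore. Two wings, 14 mm wide along x, rise to the full height at its +y and -y rim; their outer faces, 42 mm apart, are the grip. A half turn makes no difference to it.
- retainer_plate (a point): Centre of the top face of the retainer's 5 mm plate, 14 mm above its underside. 14 mm hole and a 10x28 mm slot along x for the cross-bar. A groove lies 70 degrees from the slot between ridges 2.5 mm high and end stops 6 mm high: pressed below the bar, the retainer turns 70 degrees clockwise (from above) over the ridges to the stops. Turning it while not pressed clear jams it.
- green_jar: Small white jar with a green lid, 38 mm across, 46 mm high; leave alone. Origin: centre of its underside.
- black_tape: Roll of black tape, 62 mm across, 19 mm high; leave alone. Origin: centre of its underside.
- driver: Yellow screwdriver, 163 mm long, lying on the bench; leave alone. Origin: centre of its underside.
- weight_mid: Small calibration weight, 21 mm across, 30 mm high; leave alone. Origin: centre of its underside.

How it is judged (in metres and radians):
On the way, in this order (a step that is already met when the one before it is completed fails the run):
1. the bearing is on the shaft and rests on the sprung seat (horizontal distance between bearing_c and stand below 0.003 m and contact force between bearing and seat above 0.1 N), for 0.2 s.
2. the washer is on the shaft and rests on the bearing (horizontal distance between washer_c and stand below 0.003 m and contact force between washer and bearing above 0.1 N and z of washer_c in the frame of bearing_c between 0.01 and 0.0145 m), for 0.2 s.
At the end, for the whole second after the job is handed in: Bearing, washer, retainer on the shaft in that order from below, each centred within 3 mm (retainer 4 mm) and resting on the one below within 2 mm; the retainer turned 57 to 83 degrees past bar-through-slot with the bar in its groove, the seat held down by 1.5 to 4.3 mm; all at rest (horizontal distance between each of bearing_c, washer_c and stand below 0.003 m and horizontal distance between retainer_c and stand below 0.004 m and z of washer_c in the frame of bearing_c between 0.01 and 0.014 m and z of retainer_c in the frame of washer_c between 0.017 and 0.021 m and value of joint seat between 0.0015 and 0.0043 m and angle between the x axis of retainer_c and the x axis of stand, either way round between 1 and 1.45 rad and linear speed of retainer below 0.01 m/s); the robot touches nothing.
It fails at once if the sprung seat is loaded with more than 20 N (contact force between seat and anything else above 20 N).
It fails at once if the retainer is forced against the shaft or its cross-bar with more than 40 N (contact force between retainer and stand above 40 N).
It fails at once if a bystander (jar, tape, screwdriver or weight) is moved more than 30 mm (distance of any of green_jar, black_tape, driver, weight_mid from where it was at the start of the episode above 0.03 m).
It also fails if it takes over 72 s, if anything falls off the work surface, if the arm or the gripper's body presses on something with over 40 N, if the wrist force passes 120 N, or if a joint passes its speed limit or range.

## Robot

A 6-joint arm with a two-finger parallel gripper is mounted at the origin on a cart in front of the work surface, level with it; the furniture and walls round the work are solid. World frame = base frame: x ahead of the robot, y to its left, z up, the work surface at z = 0. Lengths are in mm, angles in rad, forces in N, time in s.
With the tool pointing down it reaches from about 275 to 875 mm from the base axis. Payload 12.5 kg.
Tool frame: the origin (TCP) lies midway between the tips of the shut fingers; the grasp point (between the pads) lies 19 mm behind it; z points along the fingers, y is the direction in which the jaws open and shut (so a half turn about z gives the same grasp; the last joint's range is limited). The gripper opens to 85 mm and grips with 20 to 120 N. Pads are 22 mm wide; open, the fingers measure 114 mm over their backs; the gripper's body (76 mm by 85 mm) begins 54 mm behind the grasp point. The pads swing forward as they close: fully open they stand 13 mm farther back than shut.
Start: joints at [-1.411, 0.351, 1.652, -0, 1.139, -0.085], TCP at [133.32, -533.582, 231.29] pointing down, gripper open.
Joint ranges: [-2.75, 2.75], [-0.79, 2.1], [0.01, 2.65], [-1.57, 4.71], [0.07, 3.14], [-2.87, 2.87]. Speed limits (rad/s): [2.22, 2.22, 2.79, 3.14, 3.14, 3.14].

## Interface

Orientations are given as a unit quaternion [w, x, y, z].
In Python, from station import r, eyes gives the robot as it stands.
- The arm moves only by the tool play_rows, never from a script. Its argument "plan" is a list of rows, each a list of 3 entries, a list of its own where there are three numbers: the shift along the tool's x, y, z in mm, then the turn, a rotation vector about the tool's x, y, z in degrees, then the closure, from 0 (fully open) to 1 (shut). A call has 1 to 10 rows; each row shifts and turns the pose as measured when the row begins, along the tool's axes as they then stand; what a row does not reach is not made up. A row lasts 1/12 s, in which the tool goes at most 41.7 mm and 7.16 degrees, less where a joint would pass 70% of its speed; a pose out of reach is approached as far as the arm can. A call with a gripper value outside its range is refused whole. The fingers move at their own pace and stop on an object; the grip force is fixed at half the most. Time passes only in rows, so rows that do not move let the fingers close. It gives the time, the measured TCP pose, the force and the opening at its end, in the units of the state.
- r.get_state(): the state, without advancing time (a new reading comes with each control period).
- eyes.camera(name): name is "side" or "top"; returns a dict with "color" (420x560x3 uint8, red, green, blue), "depth" (420x560 float32, mm along the optical axis (not along the pixel's ray), 0 where there is no reading), "intrinsics" (3x3 intrinsics, pixels), "distortion" ([k1, k2, p1, p2, k3] as OpenCV has them; the pictures are not rectified), "R" (3x3) and "t" (3): a world point X has camera coordinates R X + t. Camera axes: x right, y down, z forward; pixel columns grow to the right and rows downward; lengths in mm; the calibration is good to about 2 mm. A picture is of the moment at which its call begins.
- r.sign_off(): hands the job in, once; it reports no verdict.
The state is a dict: "time": time; "q": joint angles; "qd": joint speeds; "effort": joint torques, N m; "position": TCP position; "tool_rot": TCP orientation; "wrist_force": force on the tool from outside, world axes, zero at the start; "moment": the same for the moment, N m; "width": finger opening in mm.
Only numpy, scipy, OpenCV 4.12 (cv2) and the standard library are available. Lean on these libraries where they do the work, as an engineer would, in place of code of your own. Each camera call takes 0.05 s, during which the arm holds its last target.

## Working session

There is one attempt and no reset: what is moved stays moved. The work goes in short steps, Python scripts to look and compute and a tool call to move; the robot and the scene stay as the last step left them, time stands still between calls to the robot, and variables do not carry over. Pictures are saved under pics/ and viewed, and the job is handed in when it is done.

Besides the shell and the picture viewer there is one more tool, called after "Call:" by a JSON object that holds its "name" and its "arguments", one argument or row to a line. play_rows: Moves the arm, as the interface text tells. Its arguments: {"type":"object","properties":{"plan":{"type":"array","items":{"type":"array"}}},"required":["plan"]}

```bash
ls -la; mkdir -p pics; cat > h.py <<'E'
from station import r, eyes
import numpy as np, cv2
E
python3 - <<'E'
from h import *
s=r.get_state(); print(s)
for n in("top","side"):
    c=eyes.camera(n); cv2.imwrite(f"pics/{n}0.png",c["color"][:,:,::-1]); np.savez(f"{n}0.npz",**c)
    print(n,c["intrinsics"],c["distortion"],c["R"],c["t"], -c["R"].T@c["t"])
E
```

```text
total 12
drwxr-xr-x  3 agent agent 4096 Dec  7 16:05 .
drwxr-xr-x 23 root  root  4096 Dec  7 16:05 ..
drwxr-xr-x  2 agent agent 4096 Dec  7 16:05 pics
{'time': 0.0, 'q': array([-1.41058320e+00,  3.51254316e-01,  1.65240269e+00,  2.46329025e-05,
        1.13910228e+00, -8.45935000e-02]), 'qd': array([-8.88782897e-04,  9.23700721e-04,  1.45535658e-04, -3.63655728e-05,
        1.23418615e-03, -2.37956999e-04]), 'effort': array([-3.39822524e-03, -5.06108451e+01, -2.91410762e+01, -2.31034828e-04,
        4.63760793e-03,  2.19771167e-06]), 'position': array([ 133.28546391, -533.27482834,  230.75665336]), 'tool_rot': array([-5.83319516e-04,  9.92518524e-01,  1.22092748e-01, -1.08742090e-05]), 'wrist_force': array([-0.25083939,  1.0808112 , -0.52467797]), 'moment': array([-0.01717168,  0.02518353,  0.00482412]), 'width': 85.39728078444428}
top [[403.13880808   0.         280.13334907]
 [  0.         403.13880808 206.41534783]
 [  0.           0.           1.        ]] [-0.12297259  0.          0.          0.          0.        ] [[-0.00756753 -0.99991832 -0.01029985]
 [-0.98565856  0.00919529 -0.1685012 ]
 [ 0.16858214  0.00887699 -0.98564763]] [-24.51868396 546.89865905 889.24881166] [388.95832723 -37.4394282  968.38652771]
side [[421.37198111   0.         277.30126406]
 [  0.         421.37198111 211.74245583]
 [  0.           0.           1.        ]] [8.42038798e-05 0.00000000e+00 0.00000000e+00 0.00000000e+00
 0.00000000e+00] [[ 0.90556212 -0.42344698  0.02549317]
 [-0.17716518 -0.43211152 -0.88424665]
 [ 0.38544747  0.79622377 -0.46632388]] [-512.6854509   132.15397308  773.07486668] [ 189.70185671 -775.5304381   490.429953  ]
```

View pics/top0.png

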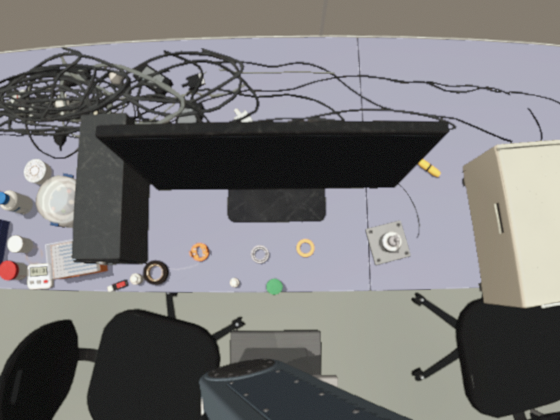

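View pics/side0.png

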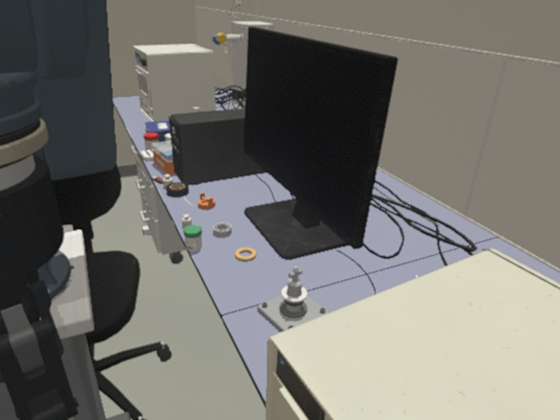

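The top view shows the retainer at about (200,252), bearing (260,254), washer (306,248) and stand (390,242). The jar is at (274,286), the weight (235,282), the tape (156,272) and the driver (428,168). I'll zoom in next.

```bash
cat >> h.py <<'E'
def load(f): return dict(np.load(f))
def ray(c,uv):
    p=cv2.undistortPoints(np.array(uv,float).reshape(-1,1,2),c["intrinsics"],c["distortion"]).reshape(-1,2)
    d=np.c_[p,np.ones(len(p))]@c["R"]; o=-c["R"].T@c["t"]; return o,d
def onplane(c,uv,z):
    o,d=ray(c,uv); return o+d*((z-o[2])/d[:,2])[:,None]
def proj(c,X):
    return cv2.projectPoints(np.array(X,float).reshape(-1,1,3),cv2.Rodrigues(c["R"])[0],c["t"],c["intrinsics"],c["distortion"])[0].reshape(-1,2)
def crop(c,x0,y0,x1,y1,k,f):
    im=c["color"][y0:y1,x0:x1,::-1]; cv2.imwrite(f,cv2.resize(im,None,fx=k,fy=k,interpolation=cv2.INTER_CUBIC))
def cloud(c,x0,y0,x1,y1):
    v,u=np.mgrid[y0:y1,x0:x1]; d=c["depth"][y0:y1,x0:x1].ravel().astype(float)
    p=cv2.undistortPoints(np.c_[u.ravel(),v.ravel()].astype(float).reshape(-1,1,2),c["intrinsics"],c["distortion"]).reshape(-1,2)
    X=np.c_[p*d[:,None],d]; return (X-c["t"])@c["R"], c["color"][y0:y1,x0:x1].reshape(-1,3)
E
python3 - <<'E'
from h import *
c=load("top0.npz"); 
crop(c,180,230,330,270,5,"pics/c1.png"); crop(c,355,210,425,275,8,"pics/c2.png")
s=load("side0.npz")
crop(s,190,180,270,270,6,"pics/c3.png"); crop(s,250,255,335,330,7,"pics/c4.png")
for n,box in dict(ret=(185,238,215,266),bea=(245,240,275,268),was=(291,234,321,262),stand=(360,215,415,270)).items():
    P,_=cloud(c,*box); z=P[:,2]; print(n,np.percentile(z,[1,10,50,90,99]).round(1))
    if n!="stand":
        m=z>4; print(m.sum(),(P[m].min(0)+P[m].max(0))/2,P[m].max(0)-P[m].min(0),np.median(z[m]))
E
```

```text
ret [-2.5 -0.4  2.5 15.6 31.2]
288 [433.58105707  81.61022313 486.22614069] [ 89.24545967 238.09930266 964.32077405] 13.960781345748188
bea [-2.3 -0.3  1.8 16.1 19.6]
202 [430.93028405   9.2598816  486.19582905] [ 83.94391363  93.3986196  964.38139732] 15.688772025593888
was [-2.3 -0.5  1.9  8.6 11.7]
211 [437.63175894 -79.21569548 486.19777932] [ 97.34686342  83.55253456 964.37749679] 7.971700146162912
stand [-2.9 -0.2  4.1 18.1 91.9]
```

View pics/c1.png

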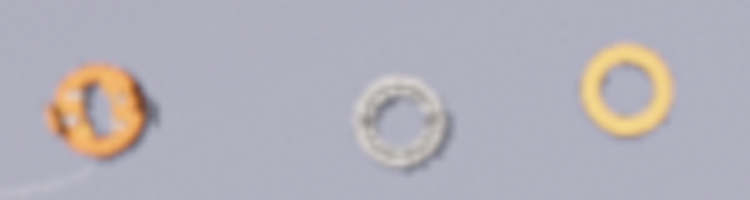

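View pics/c2.png

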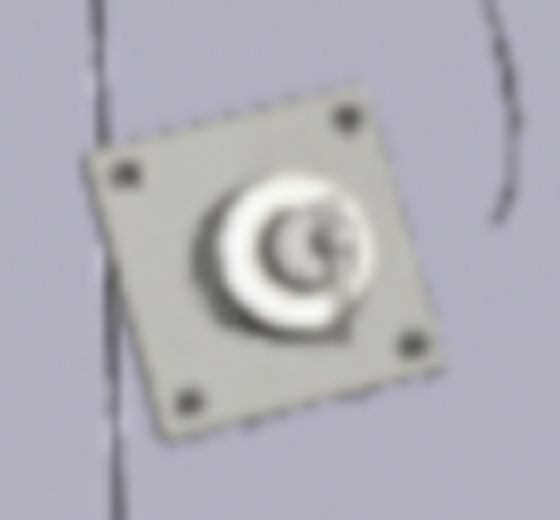

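View pics/c3.png

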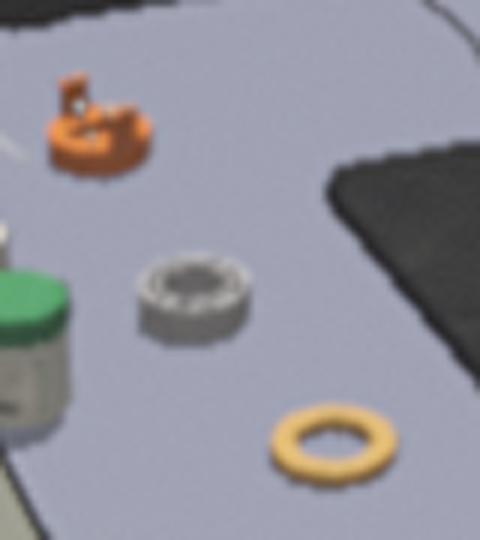

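View pics/c4.png

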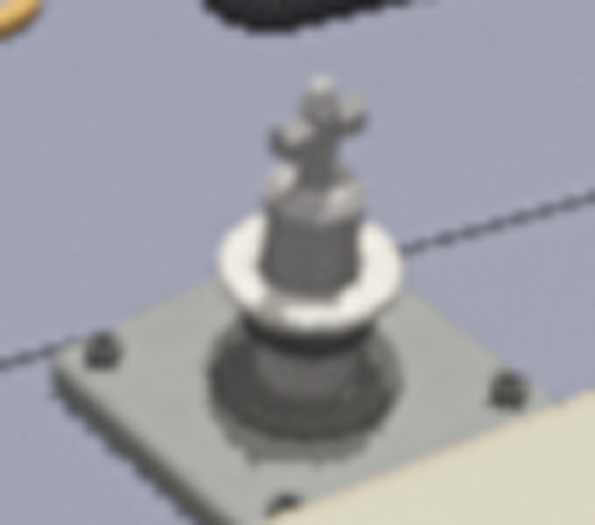

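```bash
cat >> h.py <<'E'
def hull_mask(c,X,box,k=8):
    x0,y0,x1,y1=box; p=proj(c,X); h=cv2.convexHull(((p-[x0,y0]+.5)*k-.5).astype(np.float32)).astype(np.int32)
    m=np.zeros(((y1-y0)*k,(x1-x0)*k),np.uint8); cv2.fillConvexPoly(m,h,1)
    return cv2.resize(m.astype(np.float32),(x1-x0,y1-y0),interpolation=cv2.INTER_AREA)
def cyl(x,y,R,z0,z1):
    a=np.linspace(0,2*np.pi,72,endpoint=False); e=np.c_[x+R*np.cos(a),y+R*np.sin(a)]
    return np.r_[np.c_[e,np.full(72,z0)],np.c_[e,np.full(72,z1)]]
def seg(c,box,br=6):
    x0,y0,x1,y1=box; im=c["color"][y0:y1,x0:x1].astype(float)
    f=im[:,:,2]-im[:,:,0]; return f
E
python3 - <<'E'
from h import *
c=load("top0.npz"); s=load("side0.npz")
boxes=dict(ret=(185,238,215,266),bea=(245,240,275,268),was=(291,234,321,262))
sb=dict(ret=(190,188,222,214),bea=(208,218,238,242),was=(230,243,262,265))
for cam,B in ((c,boxes),(s,sb)):
  for n,b in B.items():
    f=seg(cam,b); bg=np.percentile(f,90); lo=np.percentile(f,8)
    print(n,bg,lo)
    # soft matte
    a=np.clip((bg-f)/(bg-lo),0,1); m=(a>.5).astype(np.uint8)
    nl,lab,st,ce=cv2.connectedComponentsWithStats(m,connectivity=8)
    i=1+np.argmax(st[1:,4]); m=(lab==i).astype(np.uint8)
    cn,_=cv2.findContours(m,cv2.RETR_EXTERNAL,cv2.CHAIN_APPROX_NONE); cc=max(cn,key=len)
    F=np.zeros_like(m); cv2.fillPoly(F,[cc],1)
    ys,xs=np.nonzero(F); cen=np.array([xs.mean(),ys.mean()])+b[:2]; print(' mask',F.sum(),cen)
    R,h=dict(ret=(22,14),bea=(21,16),was=(22,8))[n]
    p=onplane(cam,[cen],h/2)[0][:2]
    for _ in range(5):
        M=hull_mask(cam,cyl(*p,R,0,h),b); yy,xx=np.mgrid[b[1]:b[3],b[0]:b[2]]
        mc=np.array([(M*xx).sum(),(M*yy).sum()])/M.sum()
        p=p+(onplane(cam,[cen],h/2)[0]-onplane(cam,[mc],h/2)[0])[:2]
    print(' xy',p.round(1),'model area',M.sum())
E
```

```text
ret 15.0 -125.88
 mask 272 [199.05514706 251.68382353]
 xy [445.1 165.9] model area 288.84375
bea 15.0 -7.0
 mask 269 [259.50557621 253.8401487 ]
 xy [439.1  20.8] model area 258.8125
was 16.0 -96.0
 mask 269 [304.97026022 247.51672862]
 xy [453.6 -87.4] model area 275.3125
ret 20.0 -90.0
 mask 184 [205.64130435 201.8423913 ]
 xy [443.1 168.4] model area 194.71875
bea 19.0 -4.0
 mask 226 [221.85840708 229.29646018]
 xy [436.6  18.9] model area 255.64062
was 20.0 -99.75999999999999
 mask 220 [245.         253.61818182]
 xy [451.  -88.1] model area 267.79688
```

```bash
python3 - <<'E'
from h import *
from scipy.optimize import minimize
c=load("top0.npz"); s=load("side0.npz")
b=(358,212,418,272)
f=seg(c,b); bg=np.percentile(f,85); a=np.clip((bg-f)/(bg-np.percentile(f,10)),0,1); m=cv2.medianBlur((a>.5).astype(np.uint8),3)
nl,lab,st,ce=cv2.connectedComponentsWithStats(m); i=1+np.argmax(st[1:,4]); m=(lab==i).astype(np.uint8)
cn,_=cv2.findContours(m,cv2.RETR_EXTERNAL,cv2.CHAIN_APPROX_NONE); F=np.zeros_like(m); cv2.fillPoly(F,[max(cn,key=len)],1)
cv2.imwrite("pics/m.png",cv2.resize(F*255,None,fx=6,fy=6))
def box(x,y,t,z0,z1,hw=45,hh=45):
    R=np.array([[np.cos(t),-np.sin(t)],[np.sin(t),np.cos(t)]]); e=np.array([[hw,hh],[hw,-hh],[-hw,-hh],[-hw,hh]])@R.T+[x,y]
    return np.r_[np.c_[e,np.full(4,z0)],np.c_[e,np.full(4,z1)]]
ys,xs=np.nonzero(F); p0=onplane(c,[[xs.mean()+b[0],ys.mean()+b[1]]],8)[0][:2]; print(p0,F.sum())
best=None
for t0 in np.deg2rad(np.arange(0,90,10)):
    r_=minimize(lambda q:((hull_mask(c,box(q[0],q[1],q[2],0,12),b)-F)**2).sum(),[*p0,t0],method="Nelder-Mead",options=dict(initial_simplex=np.array([[*p0,t0],[p0[0]+4,p0[1],t0],[p0[0],p0[1]+4,t0],[*p0,t0+.15]])))
    if best is None or r_.fun<best.fun: best=r_
print(best.x[:2],np.rad2deg(best.x[2]),best.fun)
# bolts
P,C=cloud(c,*b); z=P[:,2]
for lo,hi in((45,60),(60,72),(80,90),(90,125)):
    k=(z>lo)&(z<hi); print(lo,hi,k.sum(),P[k].mean(0).round(1) if k.any() else '', np.percentile(z[k],[10,50,90]).round(1) if k.any() else '')
Ps,Cs=cloud(s,270,260,320,320); z=Ps[:,2]; k=(np.hypot(Ps[:,0]-best.x[0],Ps[:,1]-best.x[1])<30)
print(np.histogram(z[k],np.arange(10,130,5)))
E
```

```text
[ 463.49721387 -285.30052784] 1390
[ 463.69705112 -286.07755945] 103.29522909800367 39.4638671875
45 60 149 [ 462.5 -281.7   48.4] [45.7 47.7 50.9]
60 72 30 [ 462.2 -280.1   69.2] [64.6 69.9 71.9]
80 90 18 [ 465.2 -282.7   87.7] [85.6 88.3 89.5]
90 125 27 [ 462.5 -284.2   94.4] [90.8 93.7 99.4]
(array([261, 192,  32,   8,  36,  23,  28, 213,  35,  30,  40,  54,  50,
        13,  31,  38,  26,  12,   0,   0,   0,   0,   0]), array([ 10,  15,  20,  25,  30,  35,  40,  45,  50,  55,  60,  65,  70,
        75,  80,  85,  90,  95, 100, 105, 110, 115, 120, 125]))
```

View pics/m.png

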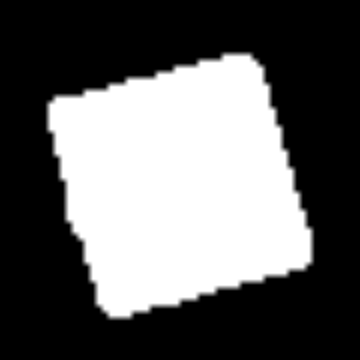

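```bash
python3 - <<'E'
from h import *
c=load("top0.npz"); s=load("side0.npz")
x,y=463.7,-286.1
def draw(cam,b,k,f,x,y,t,h):
    im=cv2.resize(cam["color"][b[1]:b[3],b[0]:b[2],::-1],None,fx=k,fy=k,interpolation=cv2.INTER_CUBIC)
    def L(X,col):
        p=(proj(cam,X)-b[:2]+.5)*k-.5; cv2.polylines(im,[np.round(p*8).astype(np.int32)],False,col,1,cv2.LINE_AA,3)
    a=np.linspace(0,2*np.pi,60)
    for R,z,col in((22,60+h,(0,0,255)),(12,60+h,(0,255,0)),(9,84+h,(0,255,0)),(12,81+h,(0,255,0)),(5,111+h,(255,0,0))):
        L(np.c_[x+R*np.cos(a),y+R*np.sin(a),0*a+z],col)
    for tt,col in((t,(255,0,255)),):
        ex,ey=np.array([np.cos(tt),np.sin(tt)]),np.array([-np.sin(tt),np.cos(tt)])
        q=[np.r_[np.array([x,y])+12*i*ex+3.5*j*ey,95+h] for i,j in((1,1),(1,-1),(-1,-1),(-1,1),(1,1))]; L(q,col)
        q=[np.r_[np.array([x,y])+45*i*ex+45*j*ey,12] for i,j in((1,1),(1,-1),(-1,-1),(-1,1),(1,1))]; L(q,col)
    cv2.imwrite(f,im)
t=np.deg2rad(13.3)
for n,tt in(("a",t),("b",t+np.pi/2)):
    draw(s,(255,255,330,330),7,f"pics/s_{n}.png",x,y,tt,-12)
draw(c,(358,212,418,272),9,"pics/t_b.png",x,y,t+np.pi/2,-12)
A=[cv2.imread(f"pics/{n}.png") for n in("s_a","s_b")]; cv2.imwrite("pics/sab.png",np.hstack(A)[:, :])
print(A[0].shape)
E
```

```text
(525, 525, 3)
```

View pics/s_a.png

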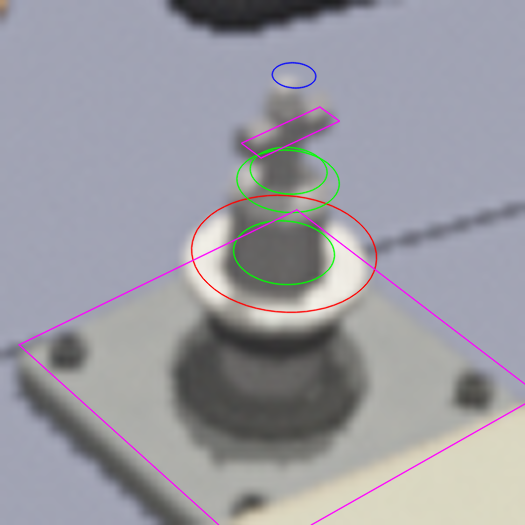

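View pics/s_b.png

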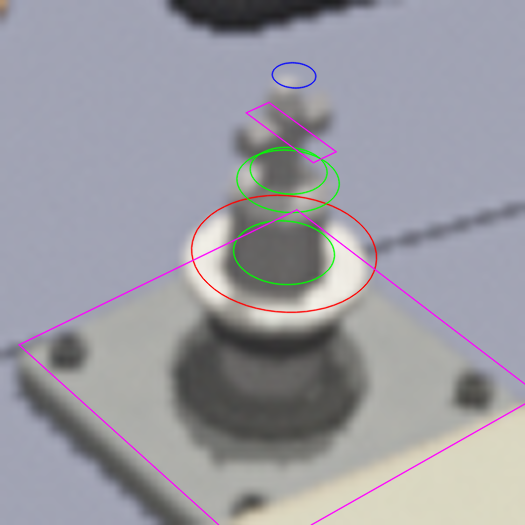

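View pics/t_b.png

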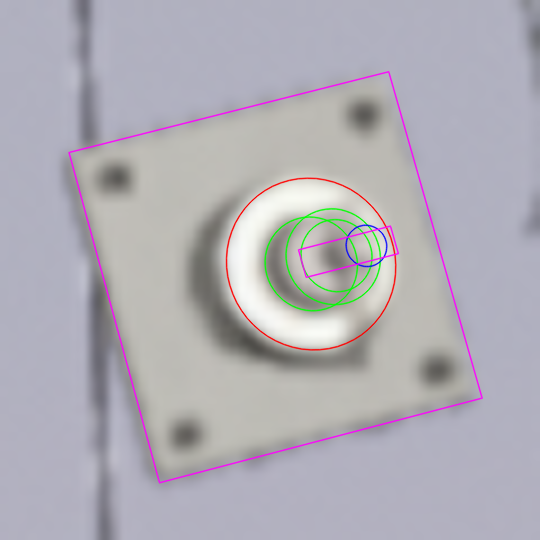

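Call:
{"name": "play_rows", "arguments": {
  "plan": [
    [[27,-29,3],[0,0,0],0.25],
    [[27,-29,3],[0,0,0],0.25],
    [[27,-29,3],[0,0,0],0.25],
    [[27,-29,3],[0,0,0],0.25],
    [[27,-29,3],[0,0,0],0.25],
    [[27,-29,3],[0,0,0],0.25],
    [[27,-29,3],[0,0,0],0.25],
    [[27,-29,3],[0,0,0],0.25],
    [[27,-29,3],[0,0,0],0.25],
    [[27,-29,3],[0,0,0],0.25]
  ]
}}

```text
time: 0.93
position: [327.6, -176.2, 197.5]
tool_rot: [-0.0, 0.993, 0.117, -0.0]
wrist_force: [1.0, -1.6, 0.2]
width: 64.2
```

```bash
cat >> h.py <<'E'
from scipy.spatial.transform import Rotation as Ro
def rot(s): q=s["tool_rot"]; return Ro.from_quat([q[1],q[2],q[3],q[0]])
def down(yaw): # yaw of tool x in deg, tool z down
    t=np.deg2rad(yaw); return Ro.from_matrix(np.array([[np.cos(t),np.sin(t),0],[np.sin(t),-np.cos(t),0],[0,0,-1]]))
def st():
    s=r.get_state(); R=rot(s).as_matrix(); yaw=np.rad2deg(np.arctan2(R[1,0],R[0,0]))
    tilt=np.rad2deg(np.arccos(-R[2,2]))
    print(f"t={s['time']:.2f} pos={s['position'].round(2)} yaw={yaw:.2f} tilt={tilt:.2f} F={s['wrist_force'].round(1)} M={s['moment'].round(2)} w={s['width']:.1f} q6={np.rad2deg(s['q'][5]):.0f}")
    return s
def go(target,yaw=None,n=1,dyaw=None):
    s=st(); R=rot(s); d=np.array(target,float)-s["position"]
    Y=down(yaw) if yaw is not None else R
    rv=(R.inv()*Y).as_rotvec(degrees=True)
    v=R.inv().apply(d)
    if abs(rv[2])<3 or n==1:
        print("shift",v.round(1),"rv",rv.round(2),"per row",(v/n).round(2),(rv/n).round(2))
    else:
        for i in range(n):
            Ri=R*Ro.from_rotvec(rv*i/n,degrees=True)
            print(i,Ri.inv().apply(d/n).round(1),(rv/n).round(2))
E
python3 - <<'E'
from h import *
go((438,20,150),13.3,6)
c=eyes.camera("top"); 
p=onplane(load("top0.npz"),[[235,282],[274,286],[156,272],[210,176]],20); print(p.round(0))
E
```

```text
t=0.93 pos=[ 327.55 -176.15  197.53] yaw=13.40 tilt=0.07 F=[ 1.  -1.6  0.2] M=[-0.08 -0.05 -0.04] w=64.2 q6=41
shift [ 152.9 -165.2   47.6] rv [-0.06  0.03  0.1 ] per row [ 25.49 -27.53   7.94] [-0.01  0.01  0.02]
[[374.  78.  20.]
 [364. -13.  20.]
 [397. 266.  20.]
 [628. 141.  20.]]
```

Call:
{"name": "play_rows", "arguments": {
  "plan": [
    [[25.5,-27.5,8],[0,0,0],0.25],
    [[25.5,-27.5,8],[0,0,0],0.25],
    [[25.5,-27.5,8],[0,0,0],0.25],
    [[25.5,-27.5,8],[0,0,0],0.25],
    [[25.5,-27.5,8],[0,0,0],0.25],
    [[18,-20,8],[0,0,0],0.25],
    [[5,-6,10],[0,0,0],0.25]
  ]
}}

```text
time: 1.57
position: [440.2, 31.1, 139.2]
tool_rot: [-0.0, 0.993, 0.119, 0.002]
wrist_force: [0.4, -1.6, 0.2]
width: 63.8
```

```bash
python3 - <<'E'
from h import *
go((438,20,20),13.3,4)
c=eyes.camera("top"); crop(c,160,150,360,300,4,"pics/t1.png")
E
```

```text
t=1.57 pos=[440.2   31.09 139.23] yaw=13.72 tilt=0.23 F=[ 0.4 -1.6  0.2] M=[ 0.02  0.04 -0.04] w=63.8 q6=74
shift [ -5.2  10.3 119.2] rv [-0.03 -0.23  0.42] per row [-1.31  2.57 29.8 ] [-0.01 -0.06  0.11]
```

View pics/t1.png

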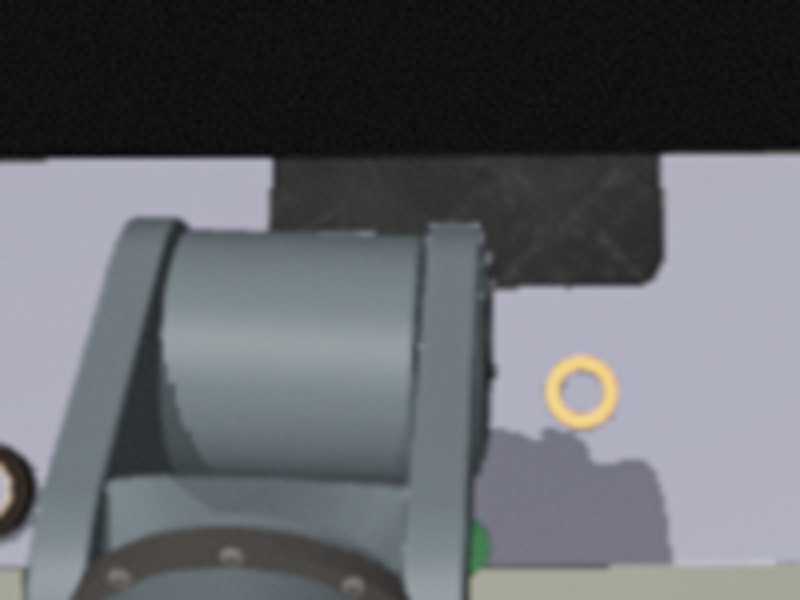

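Call:
{"name": "play_rows", "arguments": {
  "plan": [
    [[-2,4,30],[0,0,0.2],0.25],
    [[-2,4,30],[0,0,0.2],0.25],
    [[-1,2,28],[0,0,0],0.25],
    [[0,0,15],[0,0,0],0.25],
    [[0,0,5],[0,0,0],0.25],
    [[0,0,0],[0,0,0],0.25]
  ]
}}

```text
time: 2.12
position: [436.4, 19.2, 25.7]
tool_rot: [-0.001, 0.993, 0.118, 0.0]
wrist_force: [-0.1, 0.7, -0.5]
width: 64.0
```

```bash
python3 - <<'E'
from h import *
go((438,20,4),13.3,1)
c=eyes.camera("side"); crop(c,170,160,300,270,6,"pics/s1.png")
E
```

```text
t=2.12 pos=[436.43  19.19  25.68] yaw=13.51 tilt=0.09 F=[-0.1  0.7 -0.5] M=[ 0.05  0.   -0.01] w=64.0 q6=73
shift [ 1.7 -0.4 21.7] rv [-0.06 -0.07  0.21] per row [ 1.69 -0.4  21.68] [-0.06 -0.07  0.21]
```

View pics/s1.png

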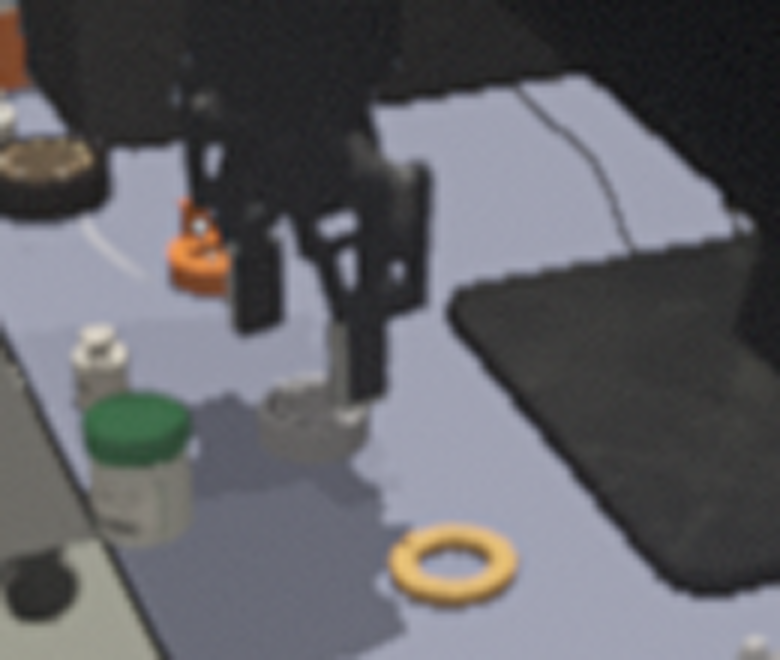

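Call:
{"name": "play_rows", "arguments": {
  "plan": [
    [[1.5,0,14],[0,0,0],0.25],
    [[0,0,6],[0,0,0],0.25],
    [[0,0,2],[0,0,0],0.25],
    [[0,0,0],[0,0,0],0.9],
    [[0,0,0],[0,0,0],0.9],
    [[0,0,0],[0,0,0],0.9],
    [[0,0,0],[0,0,0],0.9],
    [[0,0,0],[0,0,0],0.9],
    [[0,0,0],[0,0,0],0.9]
  ]
}}

```text
time: 2.92
position: [441.7, 18.7, 10.5]
tool_rot: [0.0, 0.993, 0.118, 0.005]
wrist_force: [0.7, -0.4, -1.3]
width: 38.5
```

```bash
python3 - <<'E'
from h import *
go((438,20,4),13.3,1)
E
```

```text
t=2.92 pos=[441.69  18.73  10.52] yaw=13.50 tilt=0.62 F=[ 0.7 -0.4 -1.3] M=[-0.   -0.03  0.01] w=38.5 q6=73
shift [-3.4 -2.1  6.5] rv [ 0.11 -0.61  0.2 ] per row [-3.36 -2.1   6.48] [ 0.11 -0.61  0.2 ]
```

```bash
python3 - <<'E'
from h import *
c=eyes.camera("side"); crop(c,170,160,300,270,6,"pics/s2.png"); st()
E
```

```text
t=2.97 pos=[441.74  18.75  10.5 ] yaw=13.50 tilt=0.62 F=[ 0.8  0.4 -1.4] M=[ 0.05 -0.01  0.04] w=38.3 q6=73
```

View pics/s2.png

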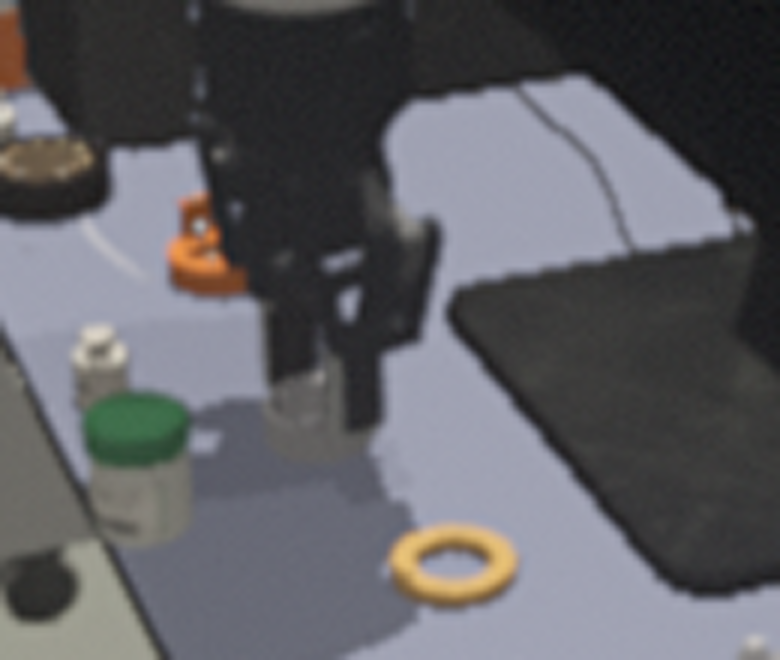

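Call:
{"name": "play_rows", "arguments": {
  "plan": [
    [[0,0,0],[0,0,0],0.25],
    [[0,0,0],[0,0,0],0.25],
    [[0,0,0],[0,0,0],0.25],
    [[0,0,0],[0,0,0],0.25]
  ]
}}

```text
time: 3.3
position: [441.9, 18.8, 10.7]
tool_rot: [0.0, 0.993, 0.118, 0.006]
wrist_force: [-0.1, -0.1, -0.5]
width: 63.8
```

```bash
python3 - <<'E'
from h import *
go((438,20,0),13.3,1)
c=eyes.camera("side"); crop(c,170,160,300,270,6,"pics/s3.png"); st()
E
```

```text
t=3.30 pos=[441.93  18.76  10.73] yaw=13.50 tilt=0.65 F=[-0.1 -0.1 -0.5] M=[ 0.03 -0.03 -0.01] w=63.8 q6=73
shift [-3.7 -2.1 10.7] rv [ 0.12 -0.64  0.2 ] per row [-3.65 -2.15 10.68] [ 0.12 -0.64  0.2 ]
t=3.35 pos=[441.91  18.75  10.7 ] yaw=13.50 tilt=0.64 F=[ 0.3 -0.1  0.4] M=[0.03 0.   0.02] w=63.7 q6=73
```

View pics/s3.png

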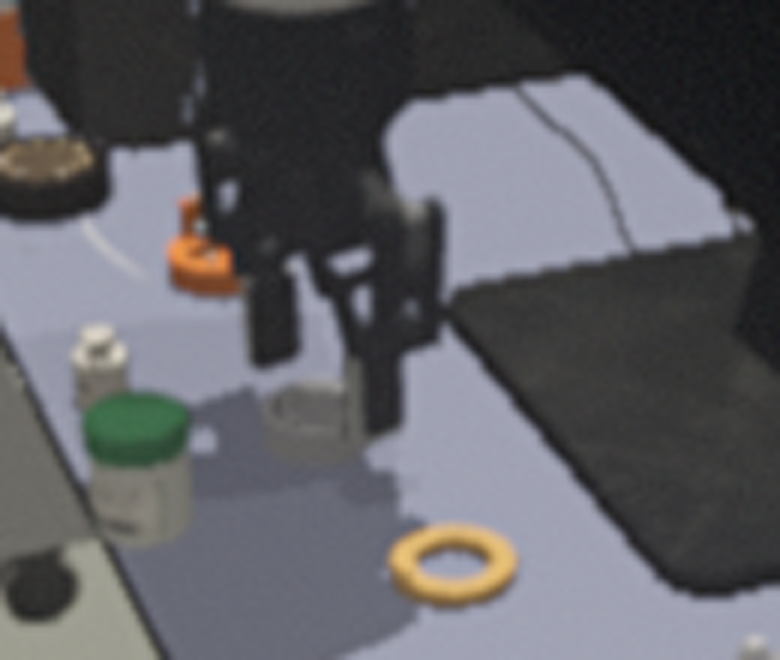

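Call:
{"name": "play_rows", "arguments": {
  "plan": [
    [[-2,-1,7],[0,-0.6,0],0.25],
    [[-1.5,-1,5],[0,0,0],0.25],
    [[0,0,0],[0,0,0],0.25]
  ]
}}

```text
time: 3.6
position: [437.9, 19.9, -2.4]
tool_rot: [0.001, 0.993, 0.117, 0.0]
wrist_force: [-0.0, -0.1, -0.6]
width: 64.2
```

```bash
python3 - <<'E'
from h import *
go((438,20,0),13.3,1)
E
```

```text
t=3.60 pos=[437.91  19.94  -2.38] yaw=13.49 tilt=0.13 F=[-0.  -0.1 -0.6] M=[ 0.02  0.01 -0.02] w=64.2 q6=73
shift [ 0.1 -0.  -2.4] rv [0.13 0.   0.19] per row [ 0.11 -0.04 -2.38] [0.13 0.   0.19]
```

Call:
{"name": "play_rows", "arguments": {
  "plan": [
    [[0,0,0],[0,0,0],0.9],
    [[0,0,0],[0,0,0],0.9],
    [[0,0,0],[0,0,0],0.9],
    [[0,0,0],[0,0,0],0.9],
    [[0,0,0],[0,0,0],0.9]
  ]
}}

```text
time: 4.02
position: [438.7, 20.3, -0.7]
tool_rot: [0.001, 0.993, 0.118, 0.001]
wrist_force: [-0.2, 0.4, -1.3]
width: 39.7
```

```bash
python3 - <<'E'
from h import *
go((438,20,0),13.3,1)
E
```

```text
t=4.02 pos=[438.74  20.27  -0.68] yaw=13.51 tilt=0.16 F=[-0.2  0.4 -1.3] M=[ 0.03 -0.01 -0.01] w=39.7 q6=73
shift [-0.8  0.1 -0.7] rv [ 0.13 -0.08  0.21] per row [-0.79  0.09 -0.68] [ 0.13 -0.08  0.21]
```

Call:
{"name": "play_rows", "arguments": {
  "plan": [
    [[0,0,-8],[0,0,0],0.9],
    [[0,0,-12],[0,0,0],0.9],
    [[0,0,-12],[0,0,0],0.9],
    [[0,0,0],[0,0,0],0.9]
  ]
}}

```text
time: 4.35
position: [437.7, 20.3, 32.6]
tool_rot: [0.001, 0.993, 0.118, -0.001]
wrist_force: [0.7, -0.6, -0.4]
width: 39.3
```

```bash
python3 - <<'E'
from h import *
go((438,20,0),13.3,1)
c=eyes.camera("side"); crop(c,170,160,300,270,6,"pics/s4.png"); st()
E
```

```text
t=4.35 pos=[437.69  20.34  32.62] yaw=13.51 tilt=0.12 F=[ 0.7 -0.6 -0.4] M=[ 0.   -0.04  0.01] w=39.3 q6=73
shift [ 0.3  0.4 32.6] rv [0.08 0.09 0.21] per row [ 0.28  0.36 32.62] [0.08 0.09 0.21]
t=4.40 pos=[437.38  20.33  31.84] yaw=13.51 tilt=0.14 F=[-0.5 -0.3 -1.5] M=[-0.06  0.01  0.01] w=39.5 q6=73
```

View pics/s4.png

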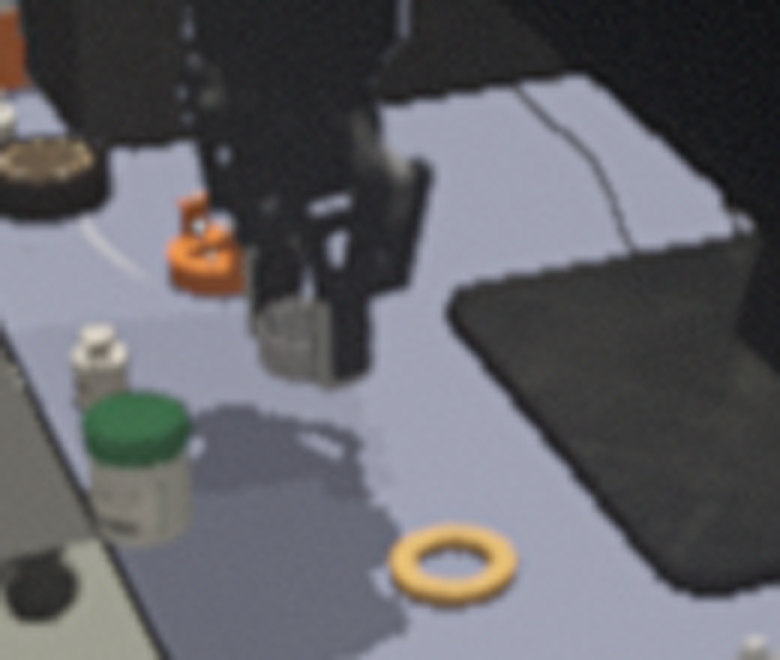

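Call:
{"name": "play_rows", "arguments": {
  "plan": [
    [[0,0,12],[0,0,0],0.9],
    [[0,0,12],[0,0,0],0.9],
    [[0,0,6],[0,0,0],0.9],
    [[0,0,2.5],[0,0,0],0.9],
    [[0,0,0],[0,0,0],0.9]
  ]
}}

```text
time: 4.82
position: [437.7, 20.2, -1.3]
tool_rot: [0.001, 0.993, 0.117, -0.0]
wrist_force: [-4.3, -0.5, 22.5]
width: 39.4
```

```bash
python3 - <<'E'
from h import *
go((438,20,-0.7),13.3,1)
E
```

```text
t=4.82 pos=[437.65  20.22  -1.33] yaw=13.49 tilt=0.11 F=[-4.3 -0.5 22.5] M=[ 0.22  0.73 -0.01] w=39.4 q6=73
shift [ 0.3  0.3 -0.6] rv [0.09 0.05 0.19] per row [ 0.29  0.3  -0.63] [0.09 0.05 0.19]
```

Call:
{"name": "play_rows", "arguments": {
  "plan": [
    [[0,0,0],[0,0,0],0.25],
    [[0,0,0],[0,0,0],0.25],
    [[0,0,0],[0,0,0],0.25],
    [[0,0,0],[0,0,0],0.25],
    [[0,0,-12],[0,0,0],0.25],
    [[0,0,-16],[0,0,0],0.25],
    [[0,0,-8],[0,0,-7],0.25],
    [[0,0,0],[0,0,-7],0.25],
    [[0,0,0],[0,0,-7],0.25],
    [[0,0,0],[0,0,-7],0.25]
  ]
}}

```text
time: 5.65
position: [437.1, 20.3, 35.8]
tool_rot: [0.0, 0.933, 0.359, -0.002]
wrist_force: [-0.1, 0.0, -0.6]
width: 64.0
```

Call:
{"name": "play_rows", "arguments": {
  "plan": [
    [[0,0,0],[0,0,-7],0.25],
    [[0,0,0],[0,0,-7],0.25],
    [[0,0,0],[0,0,-7],0.25],
    [[0,0,0],[0,0,-7],0.25],
    [[0,0,0],[0,0,-7],0.25],
    [[0,0,0],[0,0,-7],0.25],
    [[0,0,0],[0,0,-7],0.25],
    [[0,0,0],[0,0,-5],0.25]
  ]
}}

```text
time: 6.32
position: [436.8, 20.3, 35.5]
tool_rot: [-0.001, 0.659, 0.752, -0.002]
wrist_force: [0.4, 0.2, 0.6]
width: 63.8
```

```bash
python3 - <<'E'
from h import *
go((438,20.2,-1),103.3,1)
E
```

```text
t=6.32 pos=[436.8   20.31  35.51] yaw=97.57 tilt=0.21 F=[0.4 0.2 0.6] M=[0.01 0.02 0.02] w=63.8 q6=-11
shift [-0.2  1.3 36.5] rv [-0.2   0.06 -5.73] per row [-0.23  1.3  36.51] [-0.2   0.06 -5.73]
```

Call:
{"name": "play_rows", "arguments": {
  "plan": [
    [[0,0.5,14],[0,0,-4],0.25],
    [[0,0.5,12],[0,0,-0.5],0.25],
    [[0,0,8],[0,0,0],0.25],
    [[0,0,2],[0,0,0],0.25],
    [[0,0,0],[0,0,0],0.25]
  ]
}}

```text
time: 6.73
position: [438.0, 20.4, -1.7]
tool_rot: [-0.0, 0.625, 0.78, -0.001]
wrist_force: [-0.9, -0.6, -0.8]
width: 64.2
```

```bash
python3 - <<'E'
from h import *
go((438,20.2,-1),103.3,1)
E
```

```text
t=6.73 pos=[438.03  20.37  -1.7 ] yaw=102.60 tilt=0.17 F=[-0.9 -0.6 -0.8] M=[-0.01 -0.01 -0.01] w=64.2 q6=-16
shift [-0.2 -0.1 -0.7] rv [-0.15  0.07 -0.7 ] per row [-0.16 -0.07 -0.7 ] [-0.15  0.07 -0.7 ]
```

Call:
{"name": "play_rows", "arguments": {
  "plan": [
    [[0,0,0],[0,0,-0.7],0.9],
    [[0,0,0],[0,0,0],0.9],
    [[0,0,0],[0,0,0],0.9],
    [[0,0,0],[0,0,0],0.9],
    [[0,0,0],[0,0,0],0.9],
    [[0,0,0],[0,0,0],0.9]
  ]
}}

```text
time: 7.23
position: [438.7, 20.3, 0.2]
tool_rot: [0.0, 0.621, 0.784, -0.001]
wrist_force: [-0.3, 0.1, -1.3]
width: 40.0
```

```bash
python3 - <<'E'
from h import *
go((438,20.2,-1),103.3,1)
E
```

```text
t=7.23 pos=[4.3871e+02 2.0340e+01 2.3000e-01] yaw=103.28 tilt=0.11 F=[-0.3  0.1 -1.3] M=[-0.    0.02  0.02] w=40.0 q6=-16
shift [ 0.  -0.7  1.2] rv [-0.05  0.1  -0.02] per row [ 0.03 -0.72  1.23] [-0.05  0.1  -0.02]
```

Call:
{"name": "play_rows", "arguments": {
  "plan": [
    [[0,0,0],[0,0,0],0.25],
    [[0,0,0],[0,0,0],0.25],
    [[0,0,0],[0,0,0],0.25],
    [[0,0,0],[0,0,0],0.25],
    [[0,0,-15],[0,0,0],0.25],
    [[0,0,-30],[0,0,0],0.25],
    [[-38,0,-10],[0,0,0],0.25],
    [[-38,0,0],[0,0,0],0.25],
    [[-38,0,0],[0,0,0],0.25],
    [[-38,0,0],[0,0,0],0.25]
  ]
}}

```text
time: 8.07
position: [473.5, -127.1, 58.3]
tool_rot: [-0.0, 0.617, 0.787, -0.002]
wrist_force: [0.5, -0.5, -0.3]
width: 63.6
```

```bash
python3 - <<'E'
from h import *
st()
c=eyes.camera("top"); np.savez("top1.npz",**c); crop(c,180,200,340,300,5,"pics/t2.png")
s=eyes.camera("side"); np.savez("side1.npz",**s); crop(s,160,160,300,270,5,"pics/s5.png")
E
```

```text
t=8.07 pos=[ 473.55 -127.08   58.34] yaw=103.88 tilt=0.19 F=[ 0.5 -0.5 -0.3] M=[0.07 0.01 0.04] w=63.6 q6=-34
```

View pics/t2.png

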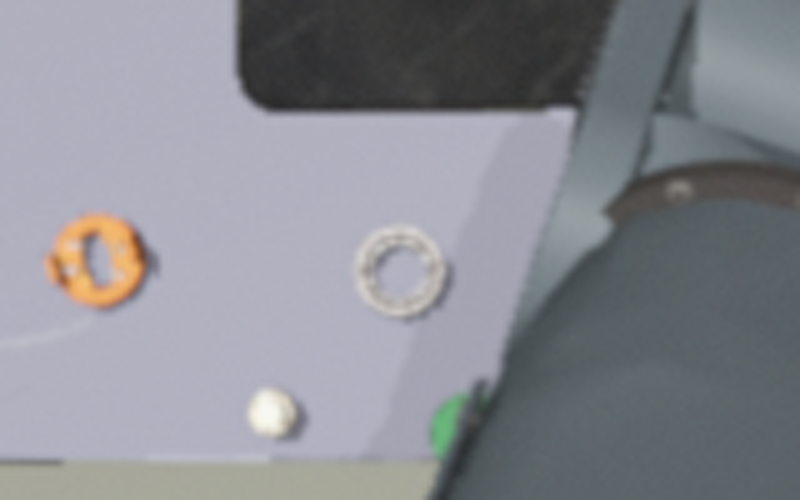

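View pics/s5.png

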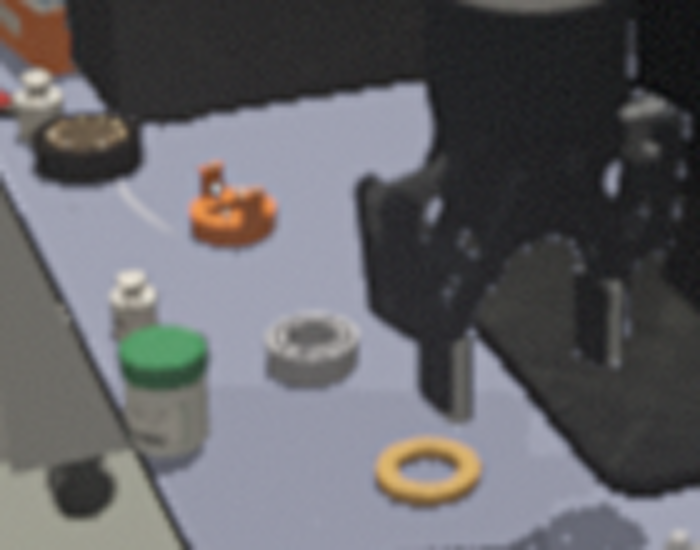

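```bash
cat >> h.py <<'E'
def find(cam,b,R,h,z0=0):
    f=seg(cam,b); bg=np.percentile(f,90); lo=np.percentile(f,8)
    a=np.clip((bg-f)/(bg-lo),0,1); m=(a>.5).astype(np.uint8)
    nl,lab,stt,ce=cv2.connectedComponentsWithStats(m,connectivity=8)
    m=(lab==1+np.argmax(stt[1:,4])).astype(np.uint8)
    cn,_=cv2.findContours(m,cv2.RETR_EXTERNAL,cv2.CHAIN_APPROX_NONE)
    F=np.zeros_like(m); cv2.fillPoly(F,[max(cn,key=len)],1)
    ys,xs=np.nonzero(F); cen=np.array([xs.mean(),ys.mean()])+b[:2]; zz=z0+h/2
    p=onplane(cam,[cen],zz)[0][:2]; yy,xx=np.mgrid[b[1]:b[3],b[0]:b[2]]
    for _ in range(5):
        M=hull_mask(cam,cyl(*p,R,z0,z0+h),b); mc=np.array([(M*xx).sum(),(M*yy).sum()])/M.sum()
        p=p+(onplane(cam,[cen],zz)[0]-onplane(cam,[mc],zz)[0])[:2]
    return p.round(2),int(F.sum()),M.sum().round()
E
python3 - <<'E'
from h import *
for f0,f1 in(("top0","top1"),("side0","side1")):
    for n in (f0,f1):
        c=load(n+".npz"); b=(245,240,275,268) if "top" in n else (208,218,238,242); print(n,find(c,b,21,16))
# wings: view large crops of retainer with overlays
c=load("top1.npz"); s=load("side1.npz")
def ov(cam,b,k,f,x,y,yaws):
    ims=[]
    for yw in yaws:
        im=cv2.resize(cam["color"][b[1]:b[3],b[0]:b[2],::-1],None,fx=k,fy=k,interpolation=cv2.INTER_CUBIC)
        t=np.deg2rad(yw); ex,ey=np.array([np.cos(t),np.sin(t)]),np.array([-np.sin(t),np.cos(t)])
        def L(X,col):
            p=(proj(cam,X)-b[:2]+.5)*k-.5; cv2.polylines(im,[np.round(p*8).astype(np.int32)],True,col,1,cv2.LINE_AA,3)
        for sg in(1,-1):
            L([np.r_[np.array([x,y])+i*ex+sg*j*ey,30] for i,j in((7,21),(-7,21),(-7,16),(7,16))],(255,0,0))
        L([np.r_[np.array([x,y])+i*ex+j*ey,14] for i,j in((14,5),(-14,5),(-14,-5),(14,-5))],(0,255,0))
        a=np.linspace(0,2*np.pi,40); L(np.c_[x+22*np.cos(a),y+22*np.sin(a),0*a],(0,0,255))
        ims.append(im)
    cv2.imwrite(f,np.hstack(ims))
ov(c,(183,236,217,268),8,"pics/rt.png",444.9,166.5,[0,10,-10][:2]+[-10][:0]); ov(c,(183,236,217,268),8,"pics/rt2.png",444.9,166.5,[-10,-20])
ov(s,(192,186,220,212),10,"pics/rs.png",443,168,[0,-10])
E
```

```text
top0 (array([439.14,  20.77]), 269, np.float32(259.0))
top1 (array([439.26,  20.5 ]), 270, np.float32(259.0))
side0 (array([436.56,  18.9 ]), 226, np.float32(256.0))
side1 (array([436.71,  18.85]), 226, np.float32(255.0))
```

View pics/rt.png

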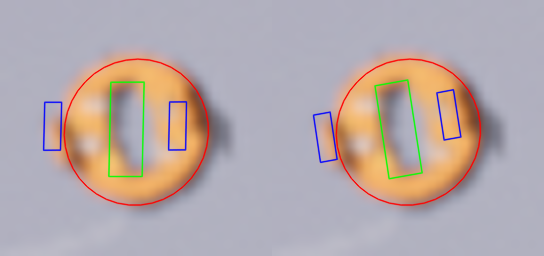

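View pics/rs.png

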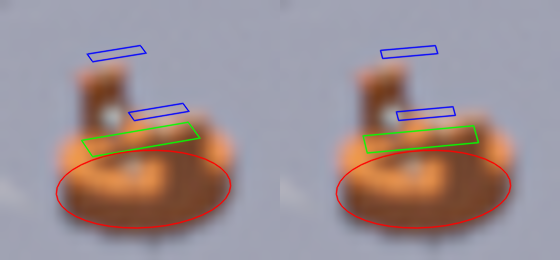

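```bash
python3 - <<'E'
from h import *
from scipy.optimize import minimize
def model(cam,x,y,yaw,b,th=5,k=8):
    t=np.deg2rad(yaw); ex,ey=np.array([np.cos(t),np.sin(t)]),np.array([-np.sin(t),np.cos(t)])
    W=lambda pts,z:[np.r_[np.array([x,y])+i*ex+j*ey,z] for i,j in pts]
    def m(X):
        p=proj(cam,X); h=cv2.convexHull(((p-[b[0],b[1]]+.5)*k-.5).astype(np.float32)).astype(np.int32)
        M=np.zeros(((b[3]-b[1])*k,(b[2]-b[0])*k),np.uint8); cv2.fillConvexPoly(M,h,1); return M
    out=m(cyl(x,y,22,0,14))
    a=np.linspace(0,2*np.pi,60); C=lambda R,z:np.c_[x+R*np.cos(a),y+R*np.sin(a),0*a+z]
    sl=[(14,5),(-14,5),(-14,-5),(14,-5)]
    hole=(m(W(sl,14))|m(C(7,14)))&(m(W(sl,9))|m(C(7,9)))&m(C(14,9))&m(C(14,0))
    out=out&(1-hole)
    for sg in(1,-1):
        w=[(7,21*sg),(-7,21*sg),(-7,(21-th)*sg),(7,(21-th)*sg)]; out|=m(W(w,14)+W(w,30))
    return cv2.resize(out.astype(np.float32),(b[2]-b[0],b[3]-b[1]),interpolation=cv2.INTER_AREA)
for n,b,p0 in(("top0",(183,236,219,270),(445,166)),("top1",(183,236,219,270),(445,166)),("side1",(190,184,222,214),(443,168.5)),("side0",(190,184,222,214),(443,168.5))):
    c=load(n+".npz"); f=seg(c,b); bg=np.median(f[:, :3]); lo=-100 if "top" in n else -75
    a=np.clip((bg-f)/(bg-lo)*1.3,0,1)
    res=[]
    for y0 in range(-90,90,15):
        q=minimize(lambda q:((model(c,*q[:3],b,5,6)-a)**2).sum(),[*p0,y0],method="Nelder-Mead",options=dict(initial_simplex=[[*p0,y0],[p0[0]+3,p0[1],y0],[p0[0],p0[1]+3,y0],[*p0,y0+8]],maxiter=120))
        res.append((q.fun,*q.x.round(2)))
    res.sort(); print(n,[tuple(np.round(v,1)) for v in res[:4]])
    q=res[0]; M=model(c,*q[1:],b,5); cv2.imwrite(f"pics/fit_{n}.png",cv2.resize((np.hstack([a,M])*255).astype(np.uint8),None,fx=9,fy=9,interpolation=cv2.INTER_NEAREST))
E
```

```text
top0 [(np.float64(7.2), np.float64(445.5), np.float64(165.3), np.float64(19.8)), (np.float64(7.2), np.float64(445.4), np.float64(165.3), np.float64(20.7)), (np.float64(7.2), np.float64(445.5), np.float64(165.2), np.float64(19.8)), (np.float64(7.2), np.float64(445.4), np.float64(165.1), np.float64(20.8))]
top1 [(np.float64(7.2), np.float64(445.4), np.float64(165.2), np.float64(20.7)), (np.float64(7.3), np.float64(445.4), np.float64(165.1), np.float64(19.0)), (np.float64(7.3), np.float64(445.5), np.float64(165.2), np.float64(19.8)), (np.float64(7.3), np.float64(445.4), np.float64(165.1), np.float64(20.8))]
side1 [(np.float64(8.5), np.float64(442.8), np.float64(163.4), np.float64(15.1)), (np.float64(8.6), np.float64(442.8), np.float64(162.9), np.float64(15.4)), (np.float64(8.6), np.float64(442.8), np.float64(163.3), np.float64(15.1)), (np.float64(8.7), np.float64(442.6), np.float64(163.0), np.float64(13.5))]
side0 [(np.float64(8.6), np.float64(442.8), np.float64(163.0), np.float64(15.3)), (np.float64(8.8), np.float64(442.6), np.float64(163.0), np.float64(13.4)), (np.float64(8.8), np.float64(442.6), np.float64(163.0), np.float64(13.5)), (np.float64(8.8), np.float64(442.7), np.float64(163.2), np.float64(13.5))]
```

View pics/fit_top1.png

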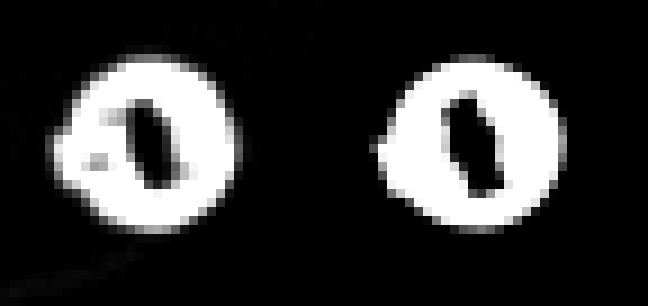

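View pics/fit_side1.png

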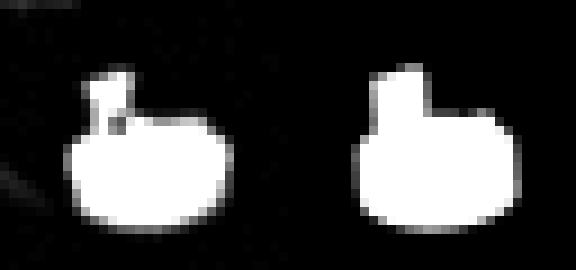

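```bash
python3 - <<'E'
from h import *
go((438.5,20.3,50),103.3,4)
E
```

```text
t=8.17 pos=[ 474.83 -129.94   58.32] yaw=103.60 tilt=0.20 F=[-0.5  0.8 -0.8] M=[ 0.03 -0.03  0.03] w=64.3 q6=-34
shift [154.6   0.    7.8] rv [-0.06  0.19  0.3 ] per row [3.865e+01 1.000e-02 1.950e+00] [-0.02  0.05  0.07]
```

Call:
{"name": "play_rows", "arguments": {
  "plan": [
    [[39,0,0],[0,0,0],0.25],
    [[39,0,0],[0,0,0],0.25],
    [[39,0,2],[0,0,0],0.25],
    [[28,0,3],[0,0,0],0.25],
    [[8,0,3],[0,0,0],0.25],
    [[0,0,0],[0,0,0],0.25],
    [[0,0,0],[0,0,0],0.25]
  ]
}}

```text
time: 8.75
position: [437.7, 21.9, 49.1]
tool_rot: [0.002, 0.621, 0.784, -0.001]
wrist_force: [-0.6, -0.4, 0.8]
width: 63.7
```

```bash
python3 - <<'E'
from h import *
go((438,20.3,-2),103.3,1)
E
```

```text
t=8.75 pos=[437.69  21.91  49.1 ] yaw=103.21 tilt=0.26 F=[-0.6 -0.4  0.8] M=[-0.05 -0.03 -0.03] w=63.7 q6=-16
shift [-1.4 -0.1 51.1] rv [ 0.    0.26 -0.09] per row [-1.4  -0.07 51.11] [ 0.    0.26 -0.09]
```

Call:
{"name": "play_rows", "arguments": {
  "plan": [
    [[-0.5,0,14],[0,0.2,0],0.25],
    [[-0.5,0,16],[0,0,0],0.25],
    [[-0.3,0,14],[0,0,0],0.25],
    [[0,0,5],[0,0,0],0.25],
    [[0,0,1.5],[0,0,0],0.25],
    [[0,0,0],[0,0,0],0.25]
  ]
}}

```text
time: 9.25
position: [441.4, 15.6, -2.0]
tool_rot: [0.002, 0.623, 0.782, 0.001]
wrist_force: [0.2, -1.0, -0.2]
width: 64.3
```

```bash
python3 - <<'E'
from h import *
go((438.4,20.3,-2),103.3,1)
E
```

```text
t=9.25 pos=[441.44  15.58  -2.  ] yaw=102.97 tilt=0.27 F=[ 0.2 -1.  -0.2] M=[0.07 0.02 0.03] w=64.3 q6=-17
shift [ 5.3 -1.9 -0. ] rv [ 0.23  0.14 -0.33] per row [ 5.28 -1.9  -0.02] [ 0.23  0.14 -0.33]
```

Call:
{"name": "play_rows", "arguments": {
  "plan": [
    [[4,-1.5,0],[0,0,-0.3],0.25],
    [[1.3,-0.4,0],[0,0,0],0.25],
    [[0,0,0],[0,0,0],0.25]
  ]
}}

```text
time: 9.5
position: [439.1, 19.8, -0.6]
tool_rot: [0.003, 0.621, 0.784, 0.001]
wrist_force: [0.3, 0.6, -0.2]
width: 64.0
```

```bash
python3 - <<'E'
from h import *
go((438.4,20.3,-2),103.3,1)
E
```

```text
t=9.50 pos=[439.1   19.82  -0.63] yaw=103.22 tilt=0.38 F=[ 0.3  0.6 -0.2] M=[ 0.01  0.   -0.05] w=64.0 q6=-17
shift [ 0.6 -0.6  1.4] rv [ 0.33  0.17 -0.08] per row [ 0.63 -0.58  1.37] [ 0.33  0.17 -0.08]
```

Call:
{"name": "play_rows", "arguments": {
  "plan": [
    [[0.5,-0.3,1],[0.3,0.2,0],0.25],
    [[0,0,0],[0,0,0],0.9],
    [[0,0,0],[0,0,0],0.9],
    [[0,0,0],[0,0,0],0.9],
    [[0,0,0],[0,0,0],0.9],
    [[0,0,0],[0,0,0],0.9],
    [[0,0,0],[0,0,0],0.9]
  ]
}}

```text
time: 10.08
position: [439.3, 20.6, 0.1]
tool_rot: [0.001, 0.621, 0.784, 0.001]
wrist_force: [0.8, 1.3, -0.8]
width: 39.6
```

```bash
python3 - <<'E'
from h import *
go((438.4,20.3,-2),103.3,1)
E
```

```text
t=10.08 pos=[4.3931e+02 2.0600e+01 1.4000e-01] yaw=103.28 tilt=0.12 F=[ 0.8  1.3 -0.8] M=[-0.02  0.04  0.02] w=39.6 q6=-17
shift [-0.1 -1.   2.1] rv [ 0.12 -0.01 -0.02] per row [-0.09 -0.96  2.13] [ 0.12 -0.01 -0.02]
```

Call:
{"name": "play_rows", "arguments": {
  "plan": [
    [[0,0,-12],[0,0,0],0.9],
    [[0,0,-25],[0,0,0],0.9],
    [[-15,0,-30],[0,0,0],0.9],
    [[-30,0,-30],[0,0,0],0.9],
    [[-36,2,-18],[0,0,0],0.9],
    [[-38,2,-8],[0,0,0],0.9],
    [[-38,2,0],[0,0,0],0.9],
    [[-38,2,0],[0,0,0],0.9],
    [[-38,2,0],[0,0,0],0.9]
  ]
}}

```text
time: 10.83
position: [501.9, -208.2, 128.7]
tool_rot: [-0.001, 0.617, 0.787, -0.001]
wrist_force: [0.9, 1.3, -0.9]
width: 40.0
```

```bash
python3 - <<'E'
from h import *
go((463.1,-286.3,125),103.3,2)
E
```

```text
t=10.83 pos=[ 501.92 -208.24  128.67] yaw=103.80 tilt=0.13 F=[ 0.9  1.3 -0.9] M=[ 0.02 -0.04 -0.02] w=40.0 q6=-41
shift [-66.5 -56.3   3.8] rv [-0.13  0.01  0.5 ] per row [-33.27 -28.16   1.91] [-0.07  0.    0.25]
```

Call:
{"name": "play_rows", "arguments": {
  "plan": [
    [[-22,-20,0],[0,0,0.2],0.9],
    [[-22,-20,0],[0,0,0.2],0.9],
    [[-13,-11,0],[0,0,0],0.9],
    [[-4,-3,0],[0,0,0],0.9],
    [[0,0,0],[0,0,0],0.9],
    [[0,0,0],[0,0,0],0.9]
  ]
}}

```text
time: 11.33
position: [463.1, -290.5, 127.8]
tool_rot: [0.0, 0.622, 0.783, -0.001]
wrist_force: [-0.2, 1.1, -1.3]
width: 40.0
```

```bash
python3 - <<'E'
from h import *
go((463.1,-286.3,125),103.3,1)
s=eyes.camera("side"); crop(s,230,200,360,330,5,"pics/s6.png")
E
```

```text
t=11.33 pos=[ 463.11 -290.53  127.81] yaw=103.03 tilt=0.12 F=[-0.2  1.1 -1.3] M=[0.03 0.01 0.  ] w=40.0 q6=-50
shift [4.1 0.9 2.8] rv [-0.06  0.11 -0.27] per row [4.13 0.95 2.8 ] [-0.06  0.11 -0.27]
```

View pics/s6.png

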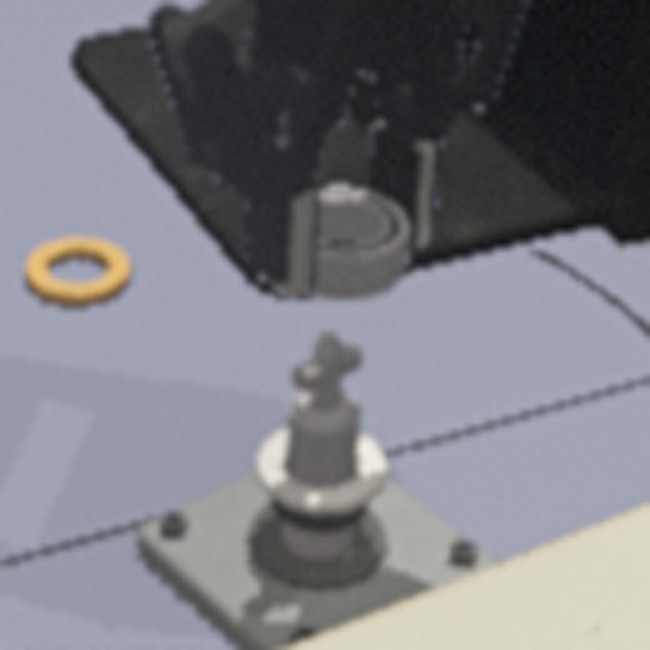

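Call:
{"name": "play_rows", "arguments": {
  "plan": [
    [[3,0.7,0],[0,0,-0.2],0.9],
    [[1,0.3,0],[0,0,0],0.9],
    [[0,0,0],[0,0,0],0.9]
  ]
}}

```text
time: 11.63
position: [464.4, -283.1, 127.7]
tool_rot: [0.0, 0.619, 0.785, -0.001]
wrist_force: [0.6, -0.6, -0.8]
width: 39.8
```

```bash
python3 - <<'E'
from h import *
go((463.1,-286.3,125),103.3,1)
S=st(); s=eyes.camera("side"); crop(s,265,225,335,325,8,"pics/s7.png"); np.savez("side2.npz",**s)
x,y,z=S["position"]; a=np.linspace(0,2*np.pi,80)
b=(265,225,335,325);k=8
im=cv2.resize(s["color"][b[1]:b[3],b[0]:b[2],::-1],None,fx=k,fy=k,interpolation=cv2.INTER_CUBIC)
def C(x,y,R,z,col):
    p=(proj(s,np.c_[x+R*np.cos(a),y+R*np.sin(a),0*a+z])-b[:2]+.5)*k-.5; cv2.polylines(im,[np.round(p*8).astype(np.int32)],True,col,1,cv2.LINE_AA,3)
for dz in(0,16): C(x,y,21,z+dz,(0,0,255))
xs,ys=463.1,-286.3
for R,zz in((22,48),(12,48),(12,69),(9,72),(5,99)): C(xs,ys,R,zz,(0,255,0))
cv2.imwrite("pics/s7.png",im[:600]); cv2.imwrite("pics/s7b.png",im[200:])
E
```

```text
t=11.63 pos=[ 464.38 -283.1   127.7 ] yaw=103.46 tilt=0.09 F=[ 0.6 -0.6 -0.8] M=[-0.02 -0.02  0.02] w=39.8 q6=-50
shift [-2.8 -2.   2.7] rv [-0.06  0.07  0.16] per row [-2.82 -1.98  2.71] [-0.06  0.07  0.16]
t=11.63 pos=[ 464.38 -283.1   127.7 ] yaw=103.46 tilt=0.09 F=[ 0.6 -0.6 -0.8] M=[-0.02 -0.02  0.02] w=39.8 q6=-50
```

View pics/s7.png

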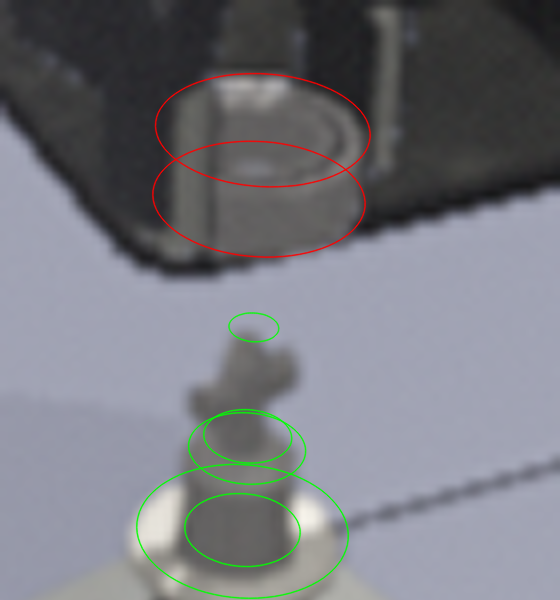

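Call:
{"name": "play_rows", "arguments": {
  "plan": [
    [[-2,-1.5,2],[0,0,0],0.9],
    [[0,0,2],[0,0,0],0.9],
    [[0,0,0],[0,0,0],0.9],
    [[0,0,0],[0,0,0],0.9]
  ]
}}

```text
time: 12.02
position: [463.8, -284.7, 123.4]
tool_rot: [0.0, 0.619, 0.786, -0.001]
wrist_force: [-0.6, 1.1, -0.3]
width: 39.7
```

```bash
python3 - <<'E'
from h import *
go((462.8,-286.2,105),103.3,1)
E
```

```text
t=12.02 pos=[ 463.82 -284.7   123.36] yaw=103.56 tilt=0.09 F=[-0.6  1.1 -0.3] M=[-0.04  0.01  0.01] w=39.7 q6=-50
shift [-1.2 -1.3 18.4] rv [-0.05  0.07  0.26] per row [-1.19 -1.32 18.36] [-0.05  0.07  0.26]
```

Call:
{"name": "play_rows", "arguments": {
  "plan": [
    [[-0.5,-0.5,8],[0,0,0.2],0.9],
    [[-0.5,-0.5,6],[0,0,0],0.9],
    [[0,0,3],[0,0,0],0.9],
    [[0,0,1],[0,0,0],0.9],
    [[0,0,0],[0,0,0],0.9]
  ]
}}

```text
time: 12.43
position: [462.6, -286.1, 102.8]
tool_rot: [-0.0, 0.62, 0.784, -0.001]
wrist_force: [0.1, -0.4, -0.5]
width: 39.8
```

```bash
python3 - <<'E'
from h import *
go((462.8,-286.2,100),103.3,1)
E
```

```text
t=12.43 pos=[ 462.65 -286.13  102.84] yaw=103.31 tilt=0.09 F=[ 0.1 -0.4 -0.5] M=[-0.01  0.05  0.02] w=39.8 q6=-50
shift [-0.1  0.1  2.8] rv [-0.09  0.04  0.01] per row [-0.1   0.14  2.84] [-0.09  0.04  0.01]
```

Good alignment. I'll descend slowly, watching force.

Call:
{"name": "play_rows", "arguments": {
  "plan": [
    [[0,0,3],[0,0,0],0.9],
    [[0,0,3],[0,0,0],0.9],
    [[0,0,2],[0,0,0],0.9],
    [[0,0,2],[0,0,0],0.9],
    [[0,0,0],[0,0,0],0.9]
  ]
}}

```text
time: 12.85
position: [462.7, -286.2, 91.8]
tool_rot: [-0.0, 0.62, 0.784, -0.001]
wrist_force: [0.9, 0.5, -1.0]
width: 39.9
```

```bash
python3 - <<'E'
from h import *
go((462.8,-286.2,85),103.3,1)
s=eyes.camera("side"); crop(s,265,225,335,325,6,"pics/s8.png"); np.savez("side3.npz",**s)
E
```

```text
t=12.85 pos=[ 462.68 -286.22   91.83] yaw=103.30 tilt=0.09 F=[ 0.9  0.5 -1. ] M=[-0.02 -0.04  0.04] w=39.9 q6=-50
shift [-0.   0.1  6.8] rv [-0.08  0.04  0.  ] per row [-0.    0.13  6.83] [-0.08  0.04  0.  ]
```

View pics/s8.png

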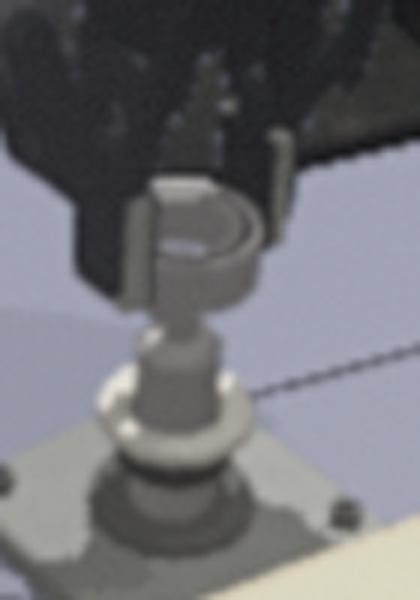

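Call:
{"name": "play_rows", "arguments": {
  "plan": [
    [[0,0,1.5],[0,0,0],0.9],
    [[0,0,1.5],[0,0,0],0.9],
    [[0,0,1.5],[0,0,0],0.9],
    [[0,0,1.5],[0,0,0],0.9]
  ]
}}

```text
time: 13.23
position: [463.1, -286.5, 86.1]
tool_rot: [0.001, 0.62, 0.784, -0.001]
wrist_force: [-0.1, -0.6, -0.8]
width: 39.6
```

```bash
python3 - <<'E'
from h import *
go((462.8,-286.2,85),103.3,1)
E
```

```text
t=13.23 pos=[ 463.08 -286.48   86.09] yaw=103.31 tilt=0.11 F=[-0.1 -0.6 -0.8] M=[-0.03  0.01  0.01] w=39.6 q6=-50
shift [ 0.3 -0.2  1.1] rv [-0.03  0.1   0.01] per row [ 0.34 -0.21  1.08] [-0.03  0.1   0.01]
```

Call:
{"name": "play_rows", "arguments": {
  "plan": [
    [[0.2,-0.2,1.5],[0,0,0],0.9],
    [[0,0,1.5],[0,0,0],0.9],
    [[0,0,1.5],[0,0,0],0.9],
    [[0,0,1.5],[0,0,0],0.9]
  ]
}}

```text
time: 13.57
position: [462.8, -286.3, 79.4]
tool_rot: [0.001, 0.62, 0.784, -0.001]
wrist_force: [0.2, 0.6, -0.3]
width: 40.0
```

```bash
python3 - <<'E'
from h import *
go((462.8,-286.2,85),103.3,1)
E
```

```text
t=13.57 pos=[ 462.81 -286.33   79.44] yaw=103.31 tilt=0.11 F=[ 0.2  0.6 -0.3] M=[ 0.01  0.02 -0.03] w=40.0 q6=-50
shift [ 0.1  0.  -5.6] rv [-0.03  0.11  0.01] per row [ 0.12  0.01 -5.56] [-0.03  0.11  0.01]
```

Call:
{"name": "play_rows", "arguments": {
  "plan": [
    [[0,0,2],[0,0,0],0.9],
    [[0,0,2],[0,0,0],0.9],
    [[0,0,1.5],[0,0,0],0.9],
    [[0,0,1.5],[0,0,0],0.9],
    [[0,0,1.5],[0,0,0],0.9]
  ]
}}

```text
time: 13.98
position: [462.8, -286.3, 69.9]
tool_rot: [0.001, 0.62, 0.784, -0.001]
wrist_force: [0.9, 0.5, -0.7]
width: 40.1
```

```bash
python3 - <<'E'
from h import *
go((462.8,-286.2,60),103.3,1)
E
```

```text
t=13.98 pos=[ 462.81 -286.34   69.92] yaw=103.31 tilt=0.11 F=[ 0.9  0.5 -0.7] M=[0.02 0.02 0.04] w=40.1 q6=-50
shift [0.2 0.  9.9] rv [-0.03  0.1   0.01] per row [0.16 0.03 9.92] [-0.03  0.1   0.01]
```

Call:
{"name": "play_rows", "arguments": {
  "plan": [
    [[0,0,2],[0,0,0],0.9],
    [[0,0,2],[0,0,0],0.9],
    [[0,0,2],[0,0,0],0.9],
    [[0,0,2],[0,0,0],0.9],
    [[0,0,1.5],[0,0,0],0.9]
  ]
}}

```text
time: 14.4
position: [462.8, -286.4, 59.4]
tool_rot: [0.0, 0.62, 0.784, -0.001]
wrist_force: [-0.2, -0.4, -0.8]
width: 40.1
```

```bash
python3 - <<'E'
from h import *
go((462.8,-286.2,50),103.3,1)
E
```

```text
t=14.40 pos=[ 462.81 -286.37   59.38] yaw=103.31 tilt=0.11 F=[-0.2 -0.4 -0.8] M=[-0.04 -0.01  0.  ] w=40.1 q6=-50
shift [0.2 0.  9.4] rv [-0.03  0.1   0.01] per row [0.19 0.04 9.38] [-0.03  0.1   0.01]
```

Call:
{"name": "play_rows", "arguments": {
  "plan": [
    [[0,0,2],[0,0,0],0.9],
    [[0,0,2],[0,0,0],0.9],
    [[0,0,1.5],[0,0,0],0.9],
    [[0,0,1],[0,0,0],0.9]
  ]
}}

```text
time: 14.73
position: [462.8, -286.4, 52.0]
tool_rot: [0.0, 0.62, 0.784, -0.001]
wrist_force: [1.4, 0.4, -0.4]
width: 39.7
```

Call:
{"name": "play_rows", "arguments": {
  "plan": [
    [[0,0,1],[0,0,0],0.9],
    [[0,0,0.8],[0,0,0],0.9]
  ]
}}

```text
time: 14.9
position: [462.7, -286.3, 49.9]
tool_rot: [0.0, 0.62, 0.784, -0.001]
wrist_force: [0.3, 0.7, -1.2]
width: 40.2
```

```bash
python3 - <<'E'
from h import *
go((462.8,-286.2,50),103.3,1)
E
```

```text
t=14.90 pos=[ 462.74 -286.35   49.93] yaw=103.31 tilt=0.10 F=[ 0.3  0.7 -1.2] M=[-0.01  0.05  0.01] w=40.2 q6=-50
shift [ 0.1  0.1 -0.1] rv [-0.04  0.09  0.01] per row [ 0.13  0.09 -0.07] [-0.04  0.09  0.01]
```

Call:
{"name": "play_rows", "arguments": {
  "plan": [
    [[0,0,0.7],[0,0,0],0.9],
    [[0,0,0.7],[0,0,0],0.9]
  ]
}}

```text
time: 15.07
position: [462.8, -286.4, 48.4]
tool_rot: [0.0, 0.62, 0.784, -0.001]
wrist_force: [-0.9, 0.7, -1.3]
width: 39.7
```

Call:
{"name": "play_rows", "arguments": {
  "plan": [
    [[0,0,0.7],[0,0,0],0.9],
    [[0,0,0.5],[0,0,0],0.9]
  ]
}}

```text
time: 15.23
position: [462.9, -286.4, 47.2]
tool_rot: [0.001, 0.62, 0.784, -0.001]
wrist_force: [-0.1, 1.4, 2.5]
width: 40.1
```

Call:
{"name": "play_rows", "arguments": {
  "plan": [
    [[0,0,0],[0,0,0],0.9]
  ]
}}

```text
time: 15.32
position: [462.9, -286.4, 47.3]
tool_rot: [0.001, 0.62, 0.784, -0.001]
wrist_force: [-1.4, 1.2, -0.2]
width: 40.0
```

Call:
{"name": "play_rows", "arguments": {
  "plan": [
    [[0,0,0.7],[0,0,0],0.9],
    [[0,0,0],[0,0,0],0.9]
  ]
}}

```text
time: 15.48
position: [463.0, -286.5, 46.9]
tool_rot: [0.001, 0.62, 0.784, -0.001]
wrist_force: [-1.2, 1.1, 2.5]
width: 39.9
```

Call:
{"name": "play_rows", "arguments": {
  "plan": [
    [[0,0,-0.3],[0,0,0],0.6],
    [[0,0,0],[0,0,0],0.25],
    [[0,0,0],[0,0,0],0.25],
    [[0,0,0],[0,0,0],0.25],
    [[0,0,-12],[0,0,0],0.25],
    [[0,0,-25],[0,0,0],0.25],
    [[0,0,-25],[0,0,0],0.25],
    [[10,0,-20],[0,0,0],0.25],
    [[25,0,-6],[0,0,0],0.25],
    [[30,0,0],[0,0,0],0.25]
  ]
}}

```text
time: 16.32
position: [448.8, -225.3, 142.4]
tool_rot: [0.002, 0.622, 0.783, -0.001]
wrist_force: [0.0, 0.1, 0.2]
width: 63.9
```

```bash
python3 - <<'E'
from h import *
go((453,-87.6,60),103.3,4)
s=eyes.camera("side"); crop(s,230,200,360,330,5,"pics/s9.png"); np.savez("side4.npz",**s)
print(find(s,(230,243,262,265),22,8))
E
```

```text
t=16.32 pos=[ 448.78 -225.29  142.41] yaw=103.09 tilt=0.27 F=[0.  0.1 0.2] M=[-0.04  0.01 -0.  ] w=63.9 q6=-45
shift [133.5  35.2  81.9] rv [ 0.1   0.25 -0.21] per row [33.38  8.79 20.47] [ 0.02  0.06 -0.05]
(array([450.92, -88.18]), 221, np.float32(268.0))
```

View pics/s9.png

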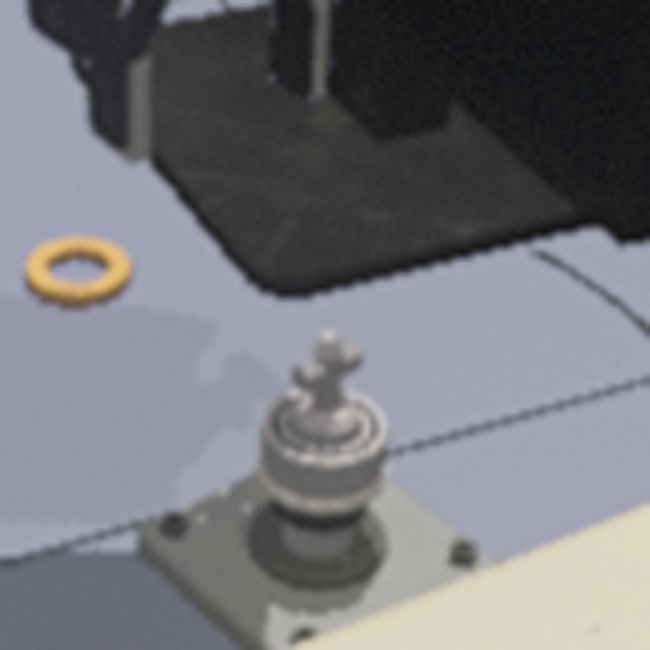

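```bash
python3 - <<'E'
from h import *
c=load("top0.npz"); print(onplane(c,[[300,221],[320,219],[260,221]],10).round(0))
P,_=cloud(c,240,205,318,218); print(np.percentile(P[:,2],[5,50,95]))
E
```

```text
[[ 517.  -76.   10.]
 [ 521. -124.   10.]
 [ 518.   20.   10.]]
[10.80171976 13.45801477 16.31018591]
```

Call:
{"name": "play_rows", "arguments": {
  "plan": [
    [[36,9,8],[0,0,0],0.25],
    [[36,9,18],[0,0,0],0.25],
    [[30,8,18],[0,0,0],0.25],
    [[12,4,15],[0,0,0],0.25],
    [[3,1,6],[0,0,0],0.25],
    [[0,0,0],[0,0,0],0.25],
    [[0,0,0],[0,0,0],0.25]
  ]
}}

```text
time: 16.95
position: [452.3, -95.4, 81.5]
tool_rot: [0.006, 0.621, 0.784, 0.001]
wrist_force: [0.0, -0.3, 0.1]
width: 64.1
```

```bash
python3 - <<'E'
from h import *
go((453,-87.3,60),103.3,1)
E
```

```text
t=16.95 pos=[452.26 -95.38  81.48] yaw=103.23 tilt=0.64 F=[ 0.  -0.3  0.1] M=[ 0.01 -0.01 -0.  ] w=64.1 q6=-31
shift [ 7.9  2.4 21.4] rv [ 0.45  0.46 -0.07] per row [ 7.87  2.4  21.44] [ 0.45  0.46 -0.07]
```

Call:
{"name": "play_rows", "arguments": {
  "plan": [
    [[4,1.2,18],[0.4,0.4,0],0.25],
    [[3,1,20],[0,0,0],0.25],
    [[1,0,14],[0,0,0],0.25],
    [[0,0,6],[0,0,0],0.25],
    [[0,0,0],[0,0,0],0.25]
  ]
}}

```text
time: 17.37
position: [457.2, -93.3, 26.7]
tool_rot: [0.005, 0.623, 0.782, 0.002]
wrist_force: [0.2, -0.4, -0.5]
width: 63.7
```

```bash
python3 - <<'E'
from h import *
go((453,-87.3,10),103.3,1)
E
```

```text
t=17.37 pos=[457.21 -93.29  26.67] yaw=102.94 tilt=0.62 F=[ 0.2 -0.4 -0.5] M=[ 0.   -0.01 -0.04] w=63.7 q6=-30
shift [ 6.9 -2.9 16.6] rv [ 0.51  0.35 -0.36] per row [ 6.88 -2.91 16.6 ] [ 0.51  0.35 -0.36]
```

Call:
{"name": "play_rows", "arguments": {
  "plan": [
    [[4,-2,4],[0.5,0.4,-0.3],0.25],
    [[2.5,-1,4],[0,0,0],0.25],
    [[0.5,0,2],[0,0,0],0.25],
    [[0,0,0],[0,0,0],0.25]
  ]
}}

```text
time: 17.7
position: [453.9, -88.8, 18.5]
tool_rot: [0.001, 0.622, 0.783, 0.001]
wrist_force: [0.4, -0.5, -0.2]
width: 64.0
```

```bash
python3 - <<'E'
from h import *
go((453,-87.3,-4),103.3,1)
s=eyes.camera("side"); crop(s,210,210,310,290,7,"pics/s10.png")
E
```

```text
t=17.70 pos=[453.91 -88.82  18.53] yaw=103.14 tilt=0.16 F=[ 0.4 -0.5 -0.2] M=[-0.01 -0.05 -0.04] w=64.0 q6=-30
shift [ 1.7 -0.6 22.5] rv [ 0.15  0.02 -0.16] per row [ 1.69 -0.6  22.52] [ 0.15  0.02 -0.16]
```

View pics/s10.png

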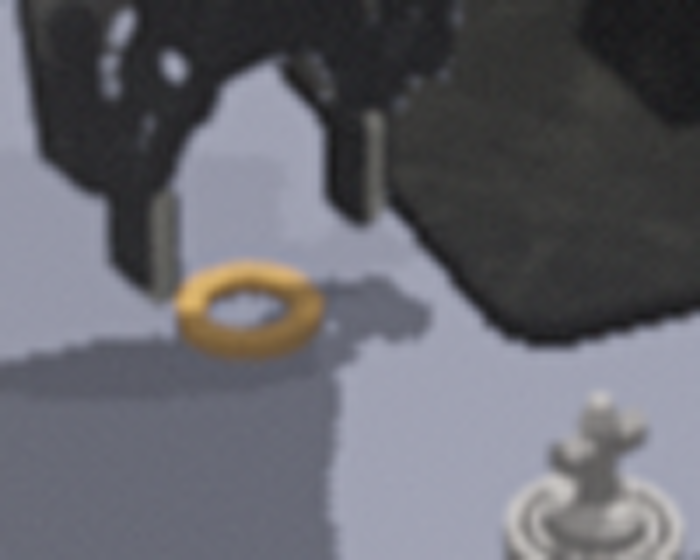

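Call:
{"name": "play_rows", "arguments": {
  "plan": [
    [[1,-0.4,8],[0.1,0,-0.1],0.25],
    [[0.6,-0.2,7],[0,0,0],0.25],
    [[0,0,4],[0,0,0],0.25],
    [[0,0,1.5],[0,0,0],0.25],
    [[0,0,0],[0,0,0],0.25]
  ]
}}

```text
time: 18.17
position: [453.3, -87.2, -3.5]
tool_rot: [0.001, 0.621, 0.784, 0.0]
wrist_force: [0.0, 0.2, -0.3]
width: 63.8
```

```bash
python3 - <<'E'
from h import *
go((453,-87.3,-2.5),103.3,1)
E
```

```text
t=18.17 pos=[453.33 -87.24  -3.51] yaw=103.28 tilt=0.12 F=[ 0.   0.2 -0.3] M=[ 0.01 -0.02  0.  ] w=63.8 q6=-30
shift [ 0.  -0.3 -1. ] rv [ 0.1   0.06 -0.02] per row [ 0.02 -0.33 -1.01] [ 0.1   0.06 -0.02]
```

Call:
{"name": "play_rows", "arguments": {
  "plan": [
    [[0,0,0],[0,0,0],0.9],
    [[0,0,0],[0,0,0],0.9],
    [[0,0,0],[0,0,0],0.9],
    [[0,0,0],[0,0,0],0.9],
    [[0,0,0],[0,0,0],0.9],
    [[0,0,0],[0,0,0],0.9]
  ]
}}

```text
time: 18.67
position: [457.0, -88.1, 0.3]
tool_rot: [0.005, 0.621, 0.784, 0.002]
wrist_force: [-0.6, -0.6, -0.3]
width: 40.6
```

```bash
python3 - <<'E'
from h import *
go((453,-87.3,-2.5),103.3,1)
s=eyes.camera("side"); crop(s,210,210,310,290,7,"pics/s11.png")
E
```

```text
t=18.67 pos=[ 4.570e+02 -8.809e+01  2.600e-01] yaw=103.29 tilt=0.57 F=[-0.6 -0.6 -0.3] M=[ 0.05  0.08 -0.01] w=40.6 q6=-30
shift [ 1.7 -3.7  2.7] rv [ 0.5   0.27 -0.01] per row [ 1.71 -3.74  2.72] [ 0.5   0.27 -0.01]
```

View pics/s11.png

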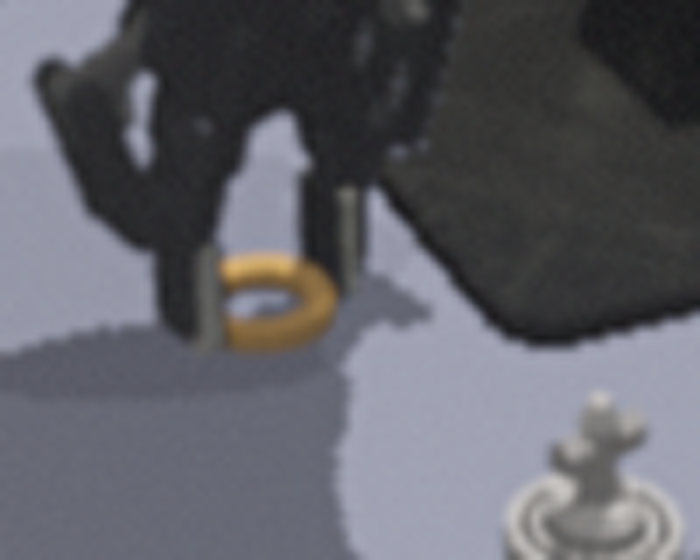

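Call:
{"name": "play_rows", "arguments": {
  "plan": [
    [[0,0,0],[0,0,0],0.35],
    [[0,0,0],[0,0,0],0.35],
    [[0,0,0],[0,0,0],0.35],
    [[0,0,2],[0.5,0.3,0],0.35],
    [[0,0,1],[0,0,0],0.35],
    [[0,0,0],[0,0,0],0.35]
  ]
}}

```text
time: 19.22
position: [456.3, -87.9, -3.8]
tool_rot: [-0.002, 0.621, 0.784, -0.0]
wrist_force: [0.4, 0.7, -0.6]
width: 55.2
```

```bash
python3 - <<'E'
from h import *
go((457,-88,-3.5),103.3,1)
E
```

```text
t=19.22 pos=[456.31 -87.94  -3.77] yaw=103.29 tilt=0.19 F=[ 0.4  0.7 -0.6] M=[ 0.01 -0.    0.  ] w=55.2 q6=-30
shift [-0.2  0.7 -0.3] rv [-0.15 -0.11 -0.01] per row [-0.22  0.66 -0.27] [-0.15 -0.11 -0.01]
```

Call:
{"name": "play_rows", "arguments": {
  "plan": [
    [[0,0,0],[0,0,0],0.48],
    [[0,0,0],[0,0,0],0.48],
    [[0,0,0],[0,0,0],0.48]
  ]
}}

```text
time: 19.47
position: [459.8, -88.9, -1.4]
tool_rot: [0.002, 0.621, 0.784, 0.001]
wrist_force: [-0.0, -0.3, -0.9]
width: 44.3
```

Call:
{"name": "play_rows", "arguments": {
  "plan": [
    [[0,0,0],[0,0,0],0.9]
  ]
}}

```text
time: 19.55
position: [459.8, -88.9, -0.8]
tool_rot: [0.002, 0.621, 0.784, 0.001]
wrist_force: [-2.5, 0.1, 9.0]
width: 40.5
```

```bash
python3 - <<'E'
from h import *
go((457,-88,-3.5),103.3,1)
E
```

```text
t=19.55 pos=[459.83 -88.93  -0.81] yaw=103.28 tilt=0.25 F=[-2.5  0.1  9. ] M=[0.1  0.46 0.02] w=40.5 q6=-30
shift [ 1.6 -2.5  2.7] rv [ 0.22  0.1  -0.02] per row [ 1.56 -2.55  2.67] [ 0.22  0.1  -0.02]
```

Call:
{"name": "play_rows", "arguments": {
  "plan": [
    [[0,0,-1],[0,0,0],0.25],
    [[0,0,0],[0,0,0],0.25],
    [[0,0,0],[0,0,0],0.25],
    [[0,0,-10],[0,0,0],0.25],
    [[0,0,-10],[0,0,0],0.25],
    [[0,0,-3],[0,0,0],0.25],
    [[0,0,0],[0,0,0],0.25]
  ]
}}

```text
time: 20.13
position: [459.0, -88.7, 25.1]
tool_rot: [0.001, 0.621, 0.784, 0.001]
wrist_force: [-0.8, -0.7, 0.1]
width: 64.0
```

```bash
python3 - <<'E'
from h import *
s=eyes.camera("side"); crop(s,210,210,310,290,7,"pics/s12.png"); np.savez("side5.npz",**s)
im=s["color"][240:270,225:275].astype(float); m=((im[:,:,0]-im[:,:,2])>25).astype(np.uint8)
cn,_=cv2.findContours(m,cv2.RETR_EXTERNAL,cv2.CHAIN_APPROX_NONE); F=np.zeros_like(m); cv2.fillPoly(F,[max(cn,key=len)],1)
ys,xs=np.nonzero(F); print(F.sum(),xs.mean()+225,ys.mean()+240, cv2.boundingRect(max(cn,key=len)))
cen=[xs.mean()+225,ys.mean()+240]
c0=load("side4.npz"); im=c0["color"][240:270,225:275].astype(float); m=((im[:,:,0]-im[:,:,2])>25).astype(np.uint8)
cn,_=cv2.findContours(m,cv2.RETR_EXTERNAL,cv2.CHAIN_APPROX_NONE); F=np.zeros_like(m); cv2.fillPoly(F,[max(cn,key=len)],1)
ys,xs=np.nonzero(F); print(F.sum()); p=onplane(s,[cen,[xs.mean()+225,ys.mean()+240]],4); print(p, p[0]-p[1]+[453,-87.3,0])
go((457,-88,-3.5),103.3,1)
E
```

```text
230 247.9608695652174 252.96521739130435 (13, 7, 21, 13)
235
[[457.26300489 -88.39878963   4.        ]
 [450.86603818 -88.04536379   4.        ]] [ 4.59396967e+02 -8.76534258e+01 -5.68434189e-14]
t=20.18 pos=[458.99 -88.69  24.9 ] yaw=103.28 tilt=0.14 F=[ 0.1  1.1 -0.3] M=[-0.01  0.02  0.01] w=64.0 q6=-30
shift [ 1.2 -1.8 28.4] rv [ 0.13  0.04 -0.02] per row [ 1.15 -1.84 28.4 ] [ 0.13  0.04 -0.02]
```

View pics/s12.png

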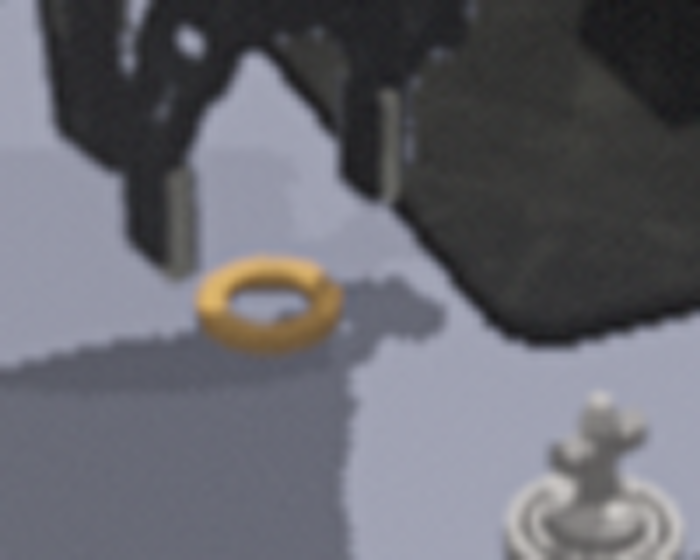

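Call:
{"name": "play_rows", "arguments": {
  "plan": [
    [[0.5,0.1,8],[0.1,0,0],0.4],
    [[0.4,0.1,8],[0,0,0],0.4],
    [[0,0,4],[0,0,0],0.4],
    [[0,0,1],[0,0,0],0.4],
    [[0,0,0],[0,0,0],0.4]
  ]
}}

```text
time: 20.6
position: [458.5, -87.5, 0.9]
tool_rot: [-0.0, 0.621, 0.784, -0.0]
wrist_force: [0.5, -0.6, -0.1]
width: 51.3
```

```bash
python3 - <<'E'
from h import *
go((459.4,-87.8,1),103.3,1)
E
```

```text
t=20.60 pos=[458.48 -87.51   0.87] yaw=103.28 tilt=0.04 F=[ 0.5 -0.6 -0.1] M=[-0.02  0.   -0.03] w=51.3 q6=-30
shift [-0.5  0.8 -0.1] rv [-0.03  0.02 -0.02] per row [-0.49  0.83 -0.13] [-0.03  0.02 -0.02]
```

Call:
{"name": "play_rows", "arguments": {
  "plan": [
    [[-0.3,0,0],[0,0,0],0.5],
    [[0,0,0],[0,0,0],0.6],
    [[0,0,0],[0,0,0],0.9],
    [[0,0,0],[0,0,0],0.9]
  ]
}}

```text
time: 20.93
position: [458.5, -87.8, 1.1]
tool_rot: [-0.001, 0.621, 0.784, -0.0]
wrist_force: [0.5, -0.6, -1.1]
width: 40.3
```

```bash
python3 - <<'E'
from h import *
go((459.4,-87.8,1),103.3,1)
E
```

```text
t=20.93 pos=[458.5  -87.78   1.14] yaw=103.26 tilt=0.08 F=[ 0.5 -0.6 -1.1] M=[ 0.01  0.03 -0.03] w=40.3 q6=-30
shift [-0.2  0.9  0.1] rv [-0.07 -0.02 -0.04] per row [-0.22  0.87  0.14] [-0.07 -0.02 -0.04]
```

Call:
{"name": "play_rows", "arguments": {
  "plan": [
    [[0,0,-8],[0,0,0],0.9],
    [[0,0,-15],[0,0,0],0.9],
    [[0,0,-15],[0,0,0],0.9],
    [[0,0,-5],[0,0,0],0.9],
    [[0,0,0],[0,0,0],0.9]
  ]
}}

```text
time: 21.35
position: [458.1, -87.8, 46.9]
tool_rot: [-0.001, 0.621, 0.784, -0.001]
wrist_force: [-0.4, -0.8, -0.5]
width: 40.2
```

```bash
python3 - <<'E'
from h import *
S=st()
s=eyes.camera("side"); np.savez("side6.npz",**s)
x,y,z=S["position"]; x-=1.9; y-=1.5; a=np.linspace(0,2*np.pi,80)
b=(215,190,295,270);k=7
im=cv2.resize(s["color"][b[1]:b[3],b[0]:b[2],::-1],None,fx=k,fy=k,interpolation=cv2.INTER_CUBIC)
for R,zz in((22,z-1.1),(22,z+6.9),(13,z+6.9)):
    p=(proj(s,np.c_[x+R*np.cos(a),y+R*np.sin(a),0*a+zz])-b[:2]+.5)*k-.5; cv2.polylines(im,[np.round(p*8).astype(np.int32)],True,(0,0,255),1,cv2.LINE_AA,3)
cv2.imwrite("pics/s13.png",im)
E
```

```text
t=21.35 pos=[458.13 -87.76  46.85] yaw=103.26 tilt=0.14 F=[-0.4 -0.8 -0.5] M=[-0.05 -0.01 -0.04] w=40.2 q6=-30
```

View pics/s13.png

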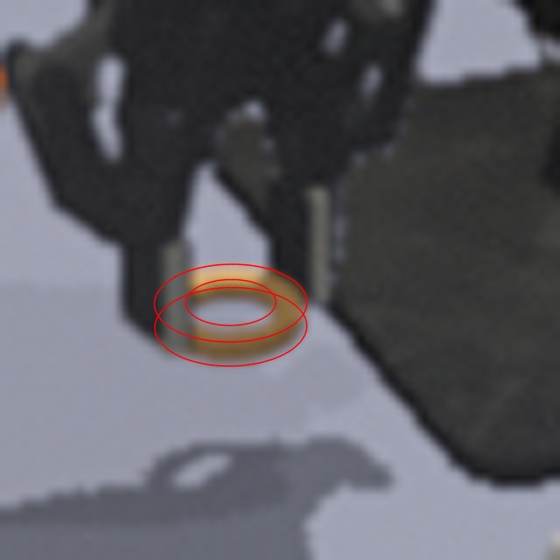

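Call:
{"name": "play_rows", "arguments": {
  "plan": [
    [[0,0,-20],[0,0,0],0.9],
    [[-12,-4,-25],[0,0,0],0.9],
    [[-25,-6,-20],[0,0,0],0.9],
    [[-35,-8,-8],[0,0,0],0.9],
    [[-37,-8,0],[0,0,0],0.9],
    [[-37,-8,0],[0,0,0],0.9],
    [[-20,-5,0],[0,0,0],0.9],
    [[-5,0,0],[0,0,0],0.9],
    [[0,0,0],[0,0,0],0.9]
  ]
}}

```text
time: 22.15
position: [457.3, -269.8, 117.5]
tool_rot: [-0.004, 0.62, 0.785, -0.002]
wrist_force: [-0.1, -0.6, 0.4]
width: 40.4
```

```bash
python3 - <<'E'
from h import *
go((462.8,-286.4,115),103.3,1)
E
```

```text
t=22.15 pos=[ 457.26 -269.81  117.53] yaw=103.43 tilt=0.50 F=[-0.1 -0.6  0.4] M=[ 0.06  0.01 -0.02] w=40.4 q6=-49
shift [-17.4   1.6   2.5] rv [-0.46 -0.2   0.13] per row [-17.43   1.56   2.46] [-0.46 -0.2   0.13]
```

Call:
{"name": "play_rows", "arguments": {
  "plan": [
    [[-8,1,0],[-0.4,-0.2,0],0.9],
    [[-6,0.5,0],[0,0,0],0.9],
    [[-2,0,0],[0,0,0],0.9],
    [[0,0,0],[0,0,0],0.9],
    [[0,0,0],[0,0,0],0.9]
  ]
}}

```text
time: 22.57
position: [462.7, -282.1, 115.6]
tool_rot: [-0.002, 0.618, 0.786, -0.0]
wrist_force: [-0.0, -0.0, -0.3]
width: 40.3
```

```bash
python3 - <<'E'
from h import *
go((462.8,-286.4,105),103.3,1)
E
```

```text
t=22.57 pos=[ 462.74 -282.09  115.65] yaw=103.61 tilt=0.24 F=[-0.  -0.  -0.3] M=[-0.01  0.06 -0.03] w=40.3 q6=-50
shift [-4.2 -0.9 10.6] rv [-0.15 -0.18  0.31] per row [-4.24 -0.93 10.64] [-0.15 -0.18  0.31]
```

Call:
{"name": "play_rows", "arguments": {
  "plan": [
    [[-2.5,-0.6,5],[-0.1,-0.2,0.3],0.9],
    [[-1.5,-0.4,4],[0,0,0],0.9],
    [[0,0,1],[0,0,0],0.9],
    [[0,0,0],[0,0,0],0.9]
  ]
}}

```text
time: 22.9
position: [462.9, -285.1, 104.6]
tool_rot: [-0.0, 0.62, 0.785, -0.0]
wrist_force: [0.5, 0.8, -0.6]
width: 39.9
```

```bash
python3 - <<'E'
from h import *
go((462.8,-286.4,105),103.3,1)
S=st()
s=eyes.camera("side"); np.savez("side7.npz",**s)
x,y,z=S["position"]; x-=1.9; y-=1.5; a=np.linspace(0,2*np.pi,80)
b=(260,220,340,300);k=7
im=cv2.resize(s["color"][b[1]:b[3],b[0]:b[2],::-1],None,fx=k,fy=k,interpolation=cv2.INTER_CUBIC)
for X,Y,R,zz in((x,y,22,z-1.1),(x,y,22,z+6.9),(x,y,13,z+6.9),(462.8-1.9,-286.4-1.5,21,63.1),(462.8-1.9,-286.4-1.5,5,98)):
    p=(proj(s,np.c_[X+R*np.cos(a),Y+R*np.sin(a),0*a+zz])-b[:2]+.5)*k-.5; cv2.polylines(im,[np.round(p*8).astype(np.int32)],True,(0,0,255),1,cv2.LINE_AA,3)
cv2.imwrite("pics/s14.png",im)
E
```

```text
t=22.90 pos=[ 462.86 -285.1   104.58] yaw=103.38 tilt=0.06 F=[ 0.5  0.8 -0.6] M=[0.   0.03 0.06] w=39.9 q6=-50
shift [-1.3 -0.4 -0.4] rv [-0.05  0.03  0.08] per row [-1.26 -0.36 -0.42] [-0.05  0.03  0.08]
t=22.90 pos=[ 462.86 -285.1   104.58] yaw=103.38 tilt=0.06 F=[ 0.5  0.8 -0.6] M=[0.   0.03 0.06] w=39.9 q6=-50
```

View pics/s14.png

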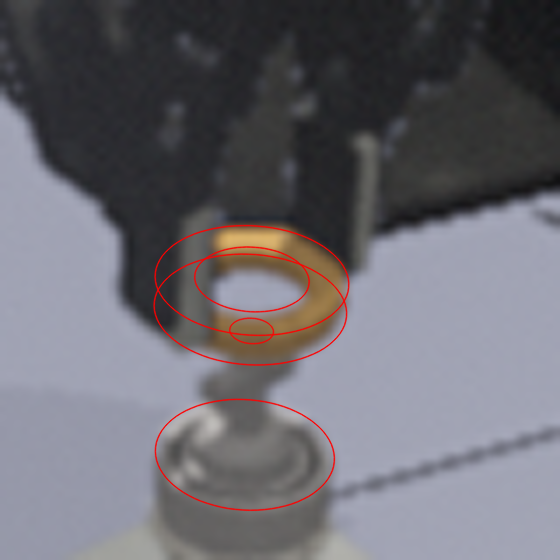

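Call:
{"name": "play_rows", "arguments": {
  "plan": [
    [[-1,-0.2,2],[0,0,0],0.9],
    [[-0.4,-0.2,3],[0,0,0],0.9],
    [[0,0,2],[0,0,0],0.9],
    [[0,0,2],[0,0,0],0.9],
    [[0,0,0],[0,0,0],0.9]
  ]
}}

```text
time: 23.37
position: [462.8, -286.7, 94.8]
tool_rot: [-0.0, 0.62, 0.785, -0.0]
wrist_force: [-0.3, 0.5, -0.8]
width: 39.9
```

```bash
python3 - <<'E'
from h import *
go((462.8,-286.4,90),103.3,1)
E
```

```text
t=23.37 pos=[ 462.75 -286.71   94.81] yaw=103.37 tilt=0.05 F=[-0.3  0.5 -0.8] M=[-0.01 -0.01 -0.03] w=39.9 q6=-50
shift [0.3 0.1 4.8] rv [-0.04  0.03  0.07] per row [0.29 0.12 4.81] [-0.04  0.03  0.07]
```

Call:
{"name": "play_rows", "arguments": {
  "plan": [
    [[0.2,0,1.5],[0,0,0],0.9],
    [[0,0,1.5],[0,0,0],0.9],
    [[0,0,1.5],[0,0,0],0.9],
    [[0,0,1.5],[0,0,0],0.9]
  ]
}}

```text
time: 23.7
position: [462.8, -286.6, 88.5]
tool_rot: [0.0, 0.62, 0.785, -0.0]
wrist_force: [-0.5, 0.4, -1.1]
width: 40.2
```

Call:
{"name": "play_rows", "arguments": {
  "plan": [
    [[0,0,1.5],[0,0,0],0.9],
    [[0,0,1.5],[0,0,0],0.9],
    [[0,0,1.5],[0,0,0],0.9],
    [[0,0,1.5],[0,0,0],0.9]
  ]
}}

```text
time: 24.03
position: [462.8, -286.6, 81.8]
tool_rot: [0.0, 0.62, 0.785, -0.0]
wrist_force: [0.2, 0.4, 0.1]
width: 40.5
```

```bash
python3 - <<'E'
from h import *
go((462.8,-286.4,75),103.3,1)
E
```

```text
t=24.03 pos=[ 462.83 -286.56   81.84] yaw=103.38 tilt=0.06 F=[0.2 0.4 0.1] M=[ 0.02 -0.03 -0.04] w=40.5 q6=-50
shift [0.2 0.  6.8] rv [-0.03  0.05  0.08] per row [0.17 0.01 6.84] [-0.03  0.05  0.08]
```

Call:
{"name": "play_rows", "arguments": {
  "plan": [
    [[0.1,0,1.5],[0,0,0],0.9],
    [[0,0,1.5],[0,0,0],0.9],
    [[0,0,1.5],[0,0,0],0.9],
    [[0,0,1.5],[0,0,0],0.9],
    [[0,0,1.5],[0,0,0],0.9]
  ]
}}

```text
time: 24.45
position: [462.8, -286.5, 73.5]
tool_rot: [0.0, 0.62, 0.785, -0.0]
wrist_force: [0.1, 0.5, -0.1]
width: 40.2
```

```bash
python3 - <<'E'
from h import *
go((462.8,-286.4,64),103.3,1)
E
```

```text
t=24.45 pos=[ 462.83 -286.49   73.48] yaw=103.38 tilt=0.05 F=[ 0.1  0.5 -0.1] M=[ 0.   -0.01 -0.02] w=40.2 q6=-50
shift [ 0.1 -0.   9.5] rv [-0.03  0.05  0.08] per row [ 0.11 -0.    9.48] [-0.03  0.05  0.08]
```

Call:
{"name": "play_rows", "arguments": {
  "plan": [
    [[0.1,0,1.5],[0,0,0],0.9],
    [[0,0,1.5],[0,0,0],0.9],
    [[0,0,1.2],[0,0,0],0.9]
  ]
}}

```text
time: 24.7
position: [462.8, -286.4, 68.8]
tool_rot: [0.0, 0.62, 0.785, -0.0]
wrist_force: [-0.6, -0.2, -0.5]
width: 39.9
```

Call:
{"name": "play_rows", "arguments": {
  "plan": [
    [[0,0,1],[0,0,0],0.9],
    [[0,0,0.8],[0,0,0],0.9],
    [[0,0,0.8],[0,0,0],0.9]
  ]
}}

```text
time: 24.95
position: [462.8, -286.3, 65.8]
tool_rot: [0.0, 0.62, 0.785, -0.0]
wrist_force: [0.1, 0.2, -1.9]
width: 40.4
```

Call:
{"name": "play_rows", "arguments": {
  "plan": [
    [[0,0,0.7],[0,0,0],0.9],
    [[0,0,0.6],[0,0,0],0.9]
  ]
}}

```text
time: 25.12
position: [462.8, -286.4, 64.3]
tool_rot: [0.0, 0.62, 0.785, -0.0]
wrist_force: [-0.6, -0.2, -1.0]
width: 40.4
```

Call:
{"name": "play_rows", "arguments": {
  "plan": [
    [[0,0,0.6],[0,0,0],0.9],
    [[0,0,0.3],[0,0,0],0.9]
  ]
}}

```text
time: 25.28
position: [462.8, -286.4, 63.6]
tool_rot: [0.0, 0.62, 0.785, -0.0]
wrist_force: [-0.3, 0.9, 2.8]
width: 40.2
```

Call:
{"name": "play_rows", "arguments": {
  "plan": [
    [[0,0,-0.3],[0,0,0],0.6],
    [[0,0,0],[0,0,0],0.25],
    [[0,0,0],[0,0,0],0.25],
    [[0,0,0],[0,0,0],0.25],
    [[0,0,-12],[0,0,0],0.25],
    [[0,0,-25],[0,0,0],0.25],
    [[0,0,-25],[0,0,0],0.25],
    [[10,0,-8],[0,0,0],0.25],
    [[25,0,0],[0,0,0],0.25],
    [[30,0,0],[0,0,0],0.25]
  ]
}}

```text
time: 26.12
position: [448.3, -224.4, 139.7]
tool_rot: [0.002, 0.622, 0.783, -0.0]
wrist_force: [0.9, 0.0, -0.3]
width: 64.1
```

```bash
python3 - <<'E'
from h import *
go((444.8,165,90),18,14)
s=eyes.camera("side"); crop(s,250,230,340,320,6,"pics/s15.png"); np.savez("side8.npz",**s)
E
```

```text
t=26.12 pos=[ 448.26 -224.35  139.66] yaw=103.15 tilt=0.22 F=[ 0.9  0.  -0.3] M=[ 0.02 -0.02  0.02] w=64.1 q6=-45
0 [27.1  6.1  3.5] [0.02 0.01 6.08]
1 [27.6  3.2  3.5] [0.02 0.01 6.08]
2 [27.8  0.2  3.5] [0.02 0.01 6.08]
3 [27.7 -2.7  3.5] [0.02 0.01 6.08]
4 [27.2 -5.6  3.5] [0.02 0.01 6.08]
5 [26.5 -8.5  3.5] [0.02 0.01 6.08]
6 [ 25.4 -11.3   3.5] [0.02 0.01 6.08]
7 [ 24.1 -13.9   3.5] [0.02 0.01 6.08]
8 [ 22.5 -16.4   3.5] [0.02 0.01 6.08]
9 [ 20.6 -18.7   3.5] [0.02 0.01 6.08]
10 [ 18.5 -20.7   3.5] [0.02 0.01 6.08]
11 [ 16.2 -22.6   3.5] [0.02 0.01 6.08]
12 [ 13.8 -24.2   3.5] [0.02 0.01 6.08]
13 [ 11.1 -25.5   3.5] [0.02 0.01 6.08]
```

View pics/s15.png

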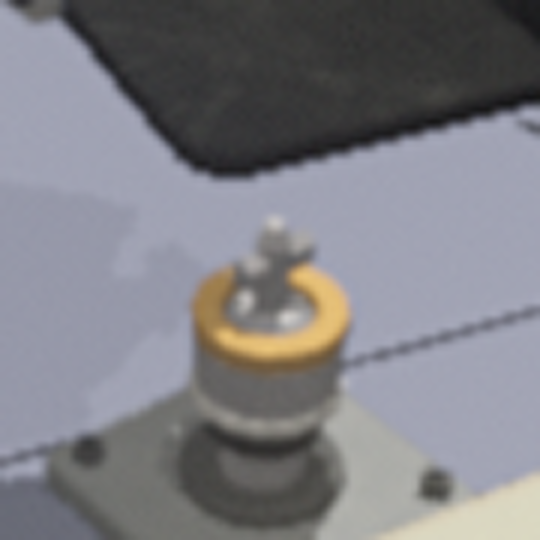

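Washer and bearing are stacked on the shaft (washer at ~(270,318) in the crop). Next I travel to the retainer while turning.

Call:
{"name": "play_rows", "arguments": {
  "plan": [
    [[27,6,2],[0,0,6],0.25],
    [[27.5,3,2],[0,0,6],0.25],
    [[28,0,2],[0,0,6],0.25],
    [[28,-3,2],[0,0,6],0.25],
    [[27,-6,2],[0,0,6],0.25],
    [[26.5,-8.5,2],[0,0,6],0.25],
    [[25.5,-11,2],[0,0,6],0.25],
    [[24,-14,2],[0,0,6],0.25],
    [[22.5,-16.5,2],[0,0,6],0.25],
    [[20,-18,2],[0,0,6],0.25]
  ]
}}

```text
time: 27.0
position: [439.1, 72.3, 120.7]
tool_rot: [0.001, 0.938, 0.347, 0.001]
wrist_force: [0.5, 0.2, -0.1]
width: 63.8
```

```bash
python3 - <<'E'
from h import *
go((444.8,165,100),18,5)
E
```

```text
t=27.00 pos=[439.09  72.3  120.67] yaw=40.55 tilt=0.23 F=[ 0.5  0.2 -0.1] M=[-0.04 -0.05 -0.01] w=63.8 q6=53
0 [ 12.9 -13.4   4.1] [ 0.04 -0.03  4.51]
1 [ 11.8 -14.3   4.1] [ 0.04 -0.03  4.51]
2 [ 10.7 -15.2   4.1] [ 0.04 -0.03  4.51]
3 [  9.4 -16.    4.1] [ 0.04 -0.03  4.51]
4 [  8.2 -16.7   4.1] [ 0.04 -0.03  4.51]
```

Call:
{"name": "play_rows", "arguments": {
  "plan": [
    [[15,-17,4],[0,0,5],0.25],
    [[12,-16,4],[0,0,5],0.25],
    [[9,-13,4],[0,0,4],0.25],
    [[4,-6,4],[0,0,3],0.25],
    [[0,0,0],[0,0,0],0.25],
    [[0,0,0],[0,0,0],0.25],
    [[0,0,0],[0,0,0],0.25]
  ]
}}

```text
time: 27.58
position: [437.6, 147.2, 104.8]
tool_rot: [0.001, 0.98, 0.199, 0.002]
wrist_force: [-0.2, 0.2, -0.4]
width: 64.0
```

```bash
python3 - <<'E'
from h import *
go((444.8,165,50),18,1)
E
```

```text
t=27.58 pos=[437.61 147.23 104.81] yaw=22.91 tilt=0.22 F=[-0.2  0.2 -0.4] M=[-0.03  0.02  0.04] w=64.0 q6=80
shift [ 13.4 -13.7  54.8] rv [ 0.12 -0.19  4.91] per row [ 13.37 -13.69  54.82] [ 0.12 -0.19  4.91]
```

Call:
{"name": "play_rows", "arguments": {
  "plan": [
    [[6,-6,12],[0,-0.2,3],0.25],
    [[5,-5,16],[0,0,2],0.25],
    [[2,-2.5,10],[0,0,0],0.25],
    [[0,0,3],[0,0,0],0.25],
    [[0,0,0],[0,0,0],0.25]
  ]
}}

```text
time: 28.0
position: [445.6, 162.3, 64.1]
tool_rot: [0.001, 0.988, 0.157, 0.001]
wrist_force: [0.9, -0.1, -0.8]
width: 63.8
```

```bash
python3 - <<'E'
from h import *
go((444.8,165,40),18,1)
s=eyes.camera("side"); crop(s,170,140,250,230,6,"pics/s16.png")
E
```

```text
t=28.00 pos=[445.64 162.27  64.11] yaw=18.01 tilt=0.19 F=[ 0.9 -0.1 -0.8] M=[ 0.03 -0.05 -0.06] w=63.8 q6=87
shift [-0.  -2.9 24.1] rv [ 0.15 -0.12  0.01] per row [-0.   -2.92 24.1 ] [ 0.15 -0.12  0.01]
```

View pics/s16.png

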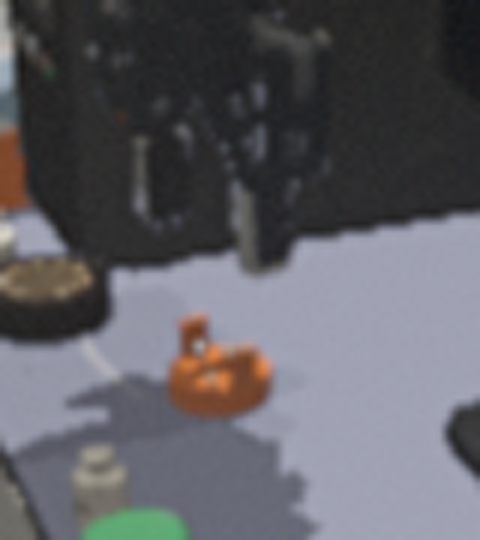

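Call:
{"name": "play_rows", "arguments": {
  "plan": [
    [[0,-1.8,10],[0.1,-0.1,0],0.25],
    [[0,-1,12],[0,0,0],0.25],
    [[0,0,8],[0,0,0],0.25],
    [[0,0,3],[0,0,0],0.25],
    [[0,0,0],[0,0,0],0.25]
  ]
}}

```text
time: 28.47
position: [445.7, 164.2, 30.8]
tool_rot: [0.0, 0.988, 0.157, 0.002]
wrist_force: [-0.4, -0.0, -0.1]
width: 64.1
```

```bash
python3 - <<'E'
from h import *
go((444.8,165,15.5),18,1)
s=eyes.camera("side"); crop(s,170,140,250,230,6,"pics/s17.png")
E
```

```text
t=28.47 pos=[445.67 164.16  30.81] yaw=18.12 tilt=0.20 F=[-0.4 -0.  -0.1] M=[-0.05  0.03 -0.03] w=64.1 q6=87
shift [-0.6 -1.1 15.3] rv [ 0.05 -0.2   0.12] per row [-0.62 -1.09 15.31] [ 0.05 -0.2   0.12]
```

View pics/s17.png

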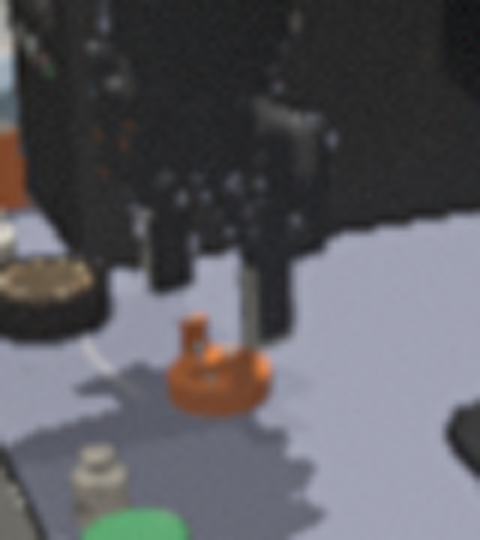

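Call:
{"name": "play_rows", "arguments": {
  "plan": [
    [[-0.5,-0.8,6],[0,-0.2,0.1],0.3],
    [[-0.2,-0.3,6],[0,0,0],0.3],
    [[0,0,2.5],[0,0,0],0.3],
    [[0,0,0],[0,0,0],0.3],
    [[0,0,0],[0,0,0],0.3]
  ]
}}

```text
time: 28.93
position: [445.2, 165.2, 15.9]
tool_rot: [0.0, 0.988, 0.157, 0.001]
wrist_force: [-0.6, 0.4, 0.7]
width: 60.1
```

```bash
python3 - <<'E'
from h import *
go((444.8,165,15.5),18,1)
E
```

```text
t=28.93 pos=[445.23 165.19  15.95] yaw=18.02 tilt=0.09 F=[-0.6  0.4  0.7] M=[-0.02 -0.05 -0.07] w=60.1 q6=87
shift [-0.5  0.   0.4] rv [ 0.05 -0.07  0.02] per row [-0.47  0.04  0.44] [ 0.05 -0.07  0.02]
```

Call:
{"name": "play_rows", "arguments": {
  "plan": [
    [[-0.3,0,0.3],[0,0,0],0.4],
    [[0,0,0],[0,0,0],0.45],
    [[0,0,0],[0,0,0],0.5],
    [[0,0,0],[0,0,0],0.9],
    [[0,0,0],[0,0,0],0.9],
    [[0,0,0],[0,0,0],0.9]
  ]
}}

```text
time: 29.43
position: [445.2, 165.2, 16.7]
tool_rot: [0.0, 0.988, 0.157, 0.001]
wrist_force: [-0.1, 0.1, -0.5]
width: 40.4
```

```bash
python3 - <<'E'
from h import *
go((444.8,165,15.5),18,1)
s=eyes.camera("side"); crop(s,170,140,250,230,6,"pics/s18.png")
E
```

```text
t=29.43 pos=[445.23 165.19  16.7 ] yaw=18.02 tilt=0.13 F=[-0.1  0.1 -0.5] M=[-0.02 -0.04 -0.06] w=40.4 q6=87
shift [-0.5  0.   1.2] rv [ 0.05 -0.12  0.02] per row [-0.47  0.05  1.2 ] [ 0.05 -0.12  0.02]
```

View pics/s18.png

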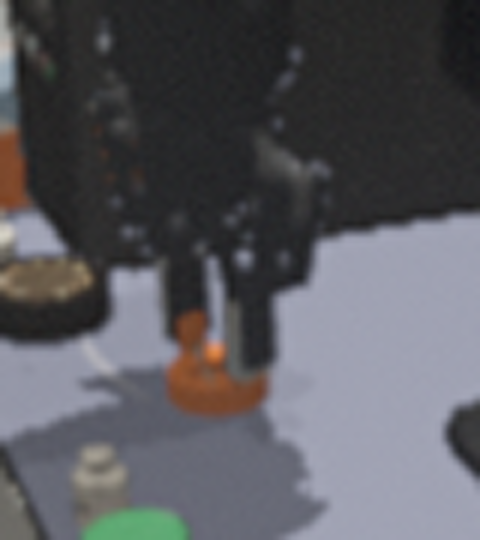

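Call:
{"name": "play_rows", "arguments": {
  "plan": [
    [[0,0,-10],[0,0,0],0.9],
    [[0,0,-25],[0,0,0],0.9],
    [[-4,12,-30],[0,0,0],0.9],
    [[-8,25,-30],[0,0,1],0.9],
    [[-10,34,-20],[0,0,1],0.9],
    [[-10,36,-6],[0,0,1],0.9],
    [[-10,36,0],[0,0,1],0.9],
    [[-10,36,0],[0,0,0],0.9],
    [[-10,36,0],[0,0,0],0.9],
    [[-10,36,0],[0,0,0],0.9]
  ]
}}

```text
time: 30.32
position: [442.3, -101.8, 150.8]
tool_rot: [0.002, 0.992, 0.125, 0.004]
wrist_force: [1.5, -0.2, -0.5]
width: 40.2
```

```bash
python3 - <<'E'
from h import *
go((462.8,-286.4,135),13.3,6)
E
```

```text
t=30.32 pos=[ 442.27 -101.8   150.76] yaw=14.41 tilt=0.52 F=[ 1.5 -0.2 -0.5] M=[ 0.09 -0.04 -0.03] w=40.2 q6=57
shift [-26.2 183.8  16.5] rv [ 0.29 -0.42  1.11] per row [-4.36 30.64  2.75] [ 0.05 -0.07  0.18]
```

Call:
{"name": "play_rows", "arguments": {
  "plan": [
    [[-5,35,2],[0,0,0.3],0.9],
    [[-5,35,3],[0,0,0.3],0.9],
    [[-5,35,3],[0,0,0.3],0.9],
    [[-4,28,3],[0,0,0],0.9],
    [[-2,15,2],[0,0,0],0.9],
    [[-1,5,0],[0,0,0],0.9],
    [[0,0,0],[0,0,0],0.9],
    [[0,0,0],[0,0,0],0.9]
  ]
}}

```text
time: 30.98
position: [455.4, -270.0, 143.8]
tool_rot: [0.004, 0.994, 0.113, 0.006]
wrist_force: [-0.1, 0.5, -0.6]
width: 40.3
```

```bash
python3 - <<'E'
from h import *
go((462.8,-286.4,130),13.3,1)
E
```

```text
t=30.98 pos=[ 455.37 -269.96  143.82] yaw=13.03 tilt=0.83 F=[-0.1  0.5 -0.6] M=[ 0.02 -0.01 -0.04] w=40.3 q6=41
shift [ 3.4 17.6 14. ] rv [ 0.53 -0.64 -0.27] per row [ 3.38 17.56 14.02] [ 0.53 -0.64 -0.27]
```

Call:
{"name": "play_rows", "arguments": {
  "plan": [
    [[2,9,4],[0.3,-0.4,-0.2],0.9],
    [[1,6,4],[0.2,-0.2,0],0.9],
    [[0,2,3],[0,0,0],0.9],
    [[0,0,0],[0,0,0],0.9],
    [[0,0,0],[0,0,0],0.9]
  ]
}}

```text
time: 31.4
position: [463.5, -283.6, 132.6]
tool_rot: [-0.0, 0.993, 0.118, -0.0]
wrist_force: [-0.5, -0.7, -0.9]
width: 40.2
```

```bash
python3 - <<'E'
from h import *
go((462.8,-286.4,125),13.3,1)
E
```

```text
t=31.40 pos=[ 463.54 -283.62  132.56] yaw=13.50 tilt=0.07 F=[-0.5 -0.7 -0.9] M=[-0.04  0.02 -0.01] w=40.2 q6=40
shift [-1.4  2.5  7.6] rv [-0.06  0.03  0.2 ] per row [-1.37  2.54  7.56] [-0.06  0.03  0.2 ]
```

Call:
{"name": "play_rows", "arguments": {
  "plan": [
    [[-0.8,1.6,4],[0,0,0.2],0.9],
    [[-0.3,0.8,4],[0,0,0],0.9],
    [[0,0,1.5],[0,0,0],0.9],
    [[0,0,0],[0,0,0],0.9]
  ]
}}

```text
time: 31.73
position: [462.8, -285.5, 121.8]
tool_rot: [-0.001, 0.993, 0.116, -0.001]
wrist_force: [-0.3, 0.1, -0.6]
width: 40.2
```

```bash
python3 - <<'E'
from h import *
go((463,-286.4,118),13.3,1)
s=eyes.camera("side"); crop(s,255,215,335,315,6,"pics/s19.png")
E
```

```text
t=31.73 pos=[ 462.81 -285.54  121.85] yaw=13.32 tilt=0.11 F=[-0.3  0.1 -0.6] M=[0.   0.04 0.01] w=40.2 q6=40
shift [-0.   0.9  3.8] rv [-0.1   0.06  0.02] per row [-0.01  0.89  3.85] [-0.1   0.06  0.02]
```

View pics/s19.png

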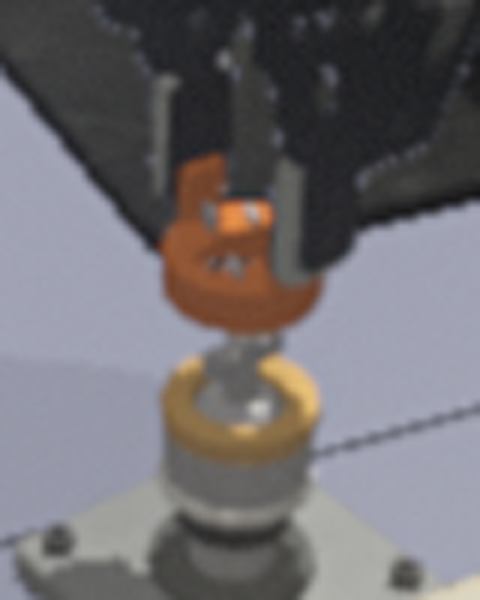

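Call:
{"name": "play_rows", "arguments": {
  "plan": [
    [[0,0.6,3],[-0.1,0,0],0.9],
    [[0,0.3,3],[0,0,0],0.9],
    [[0,0,2],[0,0,0],0.9],
    [[0,0,2],[0,0,0],0.9],
    [[0,0,2],[0,0,0],0.9]
  ]
}}

```text
time: 32.2
position: [463.2, -286.6, 109.3]
tool_rot: [0.001, 0.993, 0.116, -0.0]
wrist_force: [0.0, 0.3, -0.3]
width: 40.0
```

```bash
python3 - <<'E'
from h import *
go((463,-286.4,103),13.3,1)
E
```

```text
t=32.20 pos=[ 463.19 -286.61  109.34] yaw=13.32 tilt=0.06 F=[ 0.   0.3 -0.3] M=[ 0.    0.04 -0.01] w=40.0 q6=40
shift [-0.1 -0.3  6.3] rv [0.06 0.02 0.02] per row [-0.14 -0.25  6.34] [0.06 0.02 0.02]
```

Call:
{"name": "play_rows", "arguments": {
  "plan": [
    [[0,-0.2,1.5],[0,0,0],0.9],
    [[0,0,1.5],[0,0,0],0.9],
    [[0,0,1.5],[0,0,0],0.9],
    [[0,0,1.5],[0,0,0],0.9]
  ]
}}

```text
time: 32.53
position: [463.1, -286.4, 102.5]
tool_rot: [0.0, 0.993, 0.116, -0.0]
wrist_force: [-0.1, -0.8, -1.1]
width: 40.0
```

```bash
python3 - <<'E'
from h import *
go((463,-286.4,98),13.3,1)
E
```

```text
t=32.53 pos=[ 463.11 -286.38  102.55] yaw=13.32 tilt=0.06 F=[-0.1 -0.8 -1.1] M=[ 0.01 -0.02 -0.01] w=40.0 q6=40
shift [-0.1 -0.   4.5] rv [0.05 0.03 0.02] per row [-0.11 -0.01  4.55] [0.05 0.03 0.02]
```

Call:
{"name": "play_rows", "arguments": {
  "plan": [
    [[0,0,1.2],[0,0,0],0.9],
    [[0,0,1.2],[0,0,0],0.9],
    [[0,0,1.2],[0,0,0],0.9]
  ]
}}

```text
time: 32.78
position: [463.1, -286.4, 98.5]
tool_rot: [0.0, 0.993, 0.116, -0.0]
wrist_force: [0.2, -0.4, -0.9]
width: 40.1
```

Call:
{"name": "play_rows", "arguments": {
  "plan": [
    [[0,0,1.2],[0,0,0],0.9],
    [[0,0,1.2],[0,0,0],0.9],
    [[0,0,1.2],[0,0,0],0.9]
  ]
}}

```text
time: 33.03
position: [463.2, -286.4, 94.6]
tool_rot: [0.001, 0.993, 0.116, -0.0]
wrist_force: [-0.6, -0.4, -0.5]
width: 40.3
```

```bash
python3 - <<'E'
from h import *
go((463,-286.4,90),13.3,1)
E
```

```text
t=33.03 pos=[ 463.17 -286.4    94.6 ] yaw=13.32 tilt=0.06 F=[-0.6 -0.4 -0.5] M=[-0.03 -0.03  0.06] w=40.3 q6=40
shift [-0.2 -0.   4.6] rv [0.06 0.02 0.02] per row [-0.16 -0.05  4.6 ] [0.06 0.02 0.02]
```

Call:
{"name": "play_rows", "arguments": {
  "plan": [
    [[0,0,1.2],[0,0,0],0.9],
    [[0,0,1.2],[0,0,0],0.9],
    [[0,0,1],[0,0,0],0.9]
  ]
}}

```text
time: 33.28
position: [463.2, -286.4, 90.8]
tool_rot: [0.0, 0.993, 0.116, -0.0]
wrist_force: [-0.3, -0.8, -0.7]
width: 39.7
```

Call:
{"name": "play_rows", "arguments": {
  "plan": [
    [[0,0,0.8],[0,0,0],0.9],
    [[0,0,0.7],[0,0,0],0.9]
  ]
}}

```text
time: 33.45
position: [463.1, -286.4, 89.1]
tool_rot: [0.0, 0.993, 0.116, -0.0]
wrist_force: [-0.1, -0.5, -0.6]
width: 40.3
```

Call:
{"name": "play_rows", "arguments": {
  "plan": [
    [[0,0,0.6],[0,0,0],0.9],
    [[0,0,0.5],[0,0,0],0.9]
  ]
}}

```text
time: 33.62
position: [463.2, -286.4, 87.8]
tool_rot: [0.0, 0.993, 0.116, -0.0]
wrist_force: [0.3, -0.5, -0.1]
width: 40.2
```

Call:
{"name": "play_rows", "arguments": {
  "plan": [
    [[0,0,0.5],[0,0,0],0.9],
    [[0,0,0.5],[0,0,0],0.9]
  ]
}}

```text
time: 33.78
position: [463.2, -286.4, 86.9]
tool_rot: [0.001, 0.993, 0.116, -0.0]
wrist_force: [-0.3, 0.6, 2.4]
width: 40.0
```

Call:
{"name": "play_rows", "arguments": {
  "plan": [
    [[0,0,0.6],[0,0,0],0.9],
    [[0,0,0.6],[0,0,0],0.9]
  ]
}}

```text
time: 33.95
position: [463.3, -286.5, 86.0]
tool_rot: [0.001, 0.993, 0.116, -0.0]
wrist_force: [-0.5, 1.4, 3.2]
width: 40.3
```

Call:
{"name": "play_rows", "arguments": {
  "plan": [
    [[0,0,0.7],[0,0,0],0.9],
    [[0,0,0.7],[0,0,0],0.9]
  ]
}}

```text
time: 34.12
position: [463.3, -286.5, 84.9]
tool_rot: [0.001, 0.993, 0.116, 0.0]
wrist_force: [-1.7, 1.1, 5.6]
width: 40.0
```

Call:
{"name": "play_rows", "arguments": {
  "plan": [
    [[0,0,0.8],[0,0,0],0.9],
    [[0,0,0.8],[0,0,0],0.9]
  ]
}}

```text
time: 34.28
position: [463.4, -286.5, 83.7]
tool_rot: [0.001, 0.993, 0.116, 0.0]
wrist_force: [-1.2, 2.3, 7.5]
width: 40.0
```

```bash
python3 - <<'E'
from h import *
go((463,-286.4,81),13.3,1)
E
```

```text
t=34.28 pos=[ 463.4  -286.51   83.71] yaw=13.32 tilt=0.08 F=[-1.2  2.3  7.5] M=[ 0.32  0.42 -0.04] w=40.0 q6=40
shift [-0.4 -0.2  2.7] rv [ 0.08 -0.01  0.02] per row [-0.36 -0.21  2.71] [ 0.08 -0.01  0.02]
```

Call:
{"name": "play_rows", "arguments": {
  "plan": [
    [[-0.2,-0.1,0.9],[0,0,0],0.9],
    [[-0.1,-0.1,0.9],[0,0,0],0.9]
  ]
}}

```text
time: 34.45
position: [463.4, -286.5, 82.6]
tool_rot: [0.001, 0.993, 0.116, 0.0]
wrist_force: [-2.5, 1.8, 9.4]
width: 40.2
```

Call:
{"name": "play_rows", "arguments": {
  "plan": [
    [[0,0,0.9],[0,0,0],0.9],
    [[0,0,0.9],[0,0,0],0.9]
  ]
}}

```text
time: 34.62
position: [463.5, -286.5, 81.7]
tool_rot: [0.001, 0.993, 0.116, 0.001]
wrist_force: [-3.6, 2.8, 10.1]
width: 39.7
```

```bash
python3 - <<'E'
from h import *
go((463,-286.4,80),13.3,1)
E
```

```text
t=34.62 pos=[ 463.51 -286.51   81.67] yaw=13.32 tilt=0.14 F=[-3.6  2.8 10.1] M=[0.54 0.6  0.03] w=39.7 q6=40
shift [-0.5 -0.2  1.7] rv [ 0.12 -0.06  0.02] per row [-0.47 -0.23  1.67] [ 0.12 -0.06  0.02]
```

Call:
{"name": "play_rows", "arguments": {
  "plan": [
    [[-0.3,-0.1,1],[0.1,0,0],0.9],
    [[-0.2,-0.1,1],[0,0,0],0.9]
  ]
}}

```text
time: 34.78
position: [463.4, -286.6, 80.9]
tool_rot: [0.0, 0.993, 0.116, 0.001]
wrist_force: [-2.6, 2.7, 11.3]
width: 40.2
```

```bash
python3 - <<'E'
from h import *
go((463,-286.4,80),13.3,1)
E
```

```text
t=34.78 pos=[ 463.42 -286.62   80.88] yaw=13.32 tilt=0.13 F=[-2.6  2.7 11.3] M=[0.6  0.51 0.  ] w=40.2 q6=40
shift [-0.4 -0.3  0.9] rv [ 0.07 -0.11  0.02] per row [-0.36 -0.32  0.88] [ 0.07 -0.11  0.02]
```

Call:
{"name": "play_rows", "arguments": {
  "plan": [
    [[-0.2,-0.2,1.2],[0.1,-0.1,0],0.9],
    [[-0.2,-0.1,1.2],[0,0,0],0.9]
  ]
}}

```text
time: 34.95
position: [463.5, -286.7, 80.0]
tool_rot: [0.0, 0.993, 0.116, 0.001]
wrist_force: [-3.6, 3.2, 12.6]
width: 40.3
```

```bash
python3 - <<'E'
from h import *
go((463,-286.4,80),13.3,1)
s=eyes.camera("side"); crop(s,255,215,335,315,6,"pics/s20.png"); st()
E
```

```text
t=34.95 pos=[ 463.53 -286.66   79.97] yaw=13.31 tilt=0.08 F=[-3.6  3.2 12.6] M=[ 0.63  0.64 -0.05] w=40.3 q6=40
shift [-0.5 -0.4 -0. ] rv [ 0.03 -0.08  0.01] per row [-0.46 -0.38 -0.03] [ 0.03 -0.08  0.01]
t=35.00 pos=[ 463.46 -286.62   79.86] yaw=13.31 tilt=0.08 F=[-2.6  2.6 12.2] M=[0.57 0.54 0.04] w=40.1 q6=40
```

View pics/s20.png

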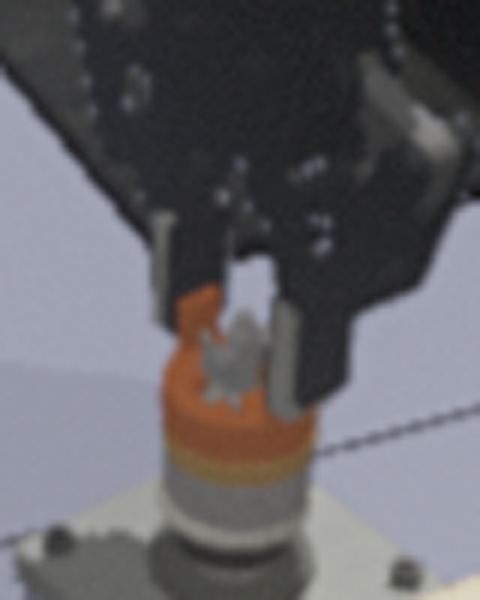

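```bash
python3 - <<'E'
from h import *
a=load("side8.npz"); s=eyes.camera("side"); np.savez("side9.npz",**s); st()
X=np.array([[462.8,-286.4,47],[462.8,-286.4,63]]); print(proj(a,X-[1.9,1.5,0]), proj(a,X-[1.9,1.5,0]-[0,0,6]))
b=(255,262,335,322)
ims=[cv2.resize(c["color"][b[1]:b[3],b[0]:b[2],::-1],None,fx=5,fy=5,interpolation=cv2.INTER_CUBIC) for c in(a,s)]
cv2.imwrite("pics/cmp.png",np.hstack(ims))
for u in range(286,303,2):
    print(u,[ "".join(f"{int(v):4d}" for v in c["color"][282:304,u-1:u+2].mean((1,2))) for c in (a,)][0]); print('    ',"".join(f"{int(v):4d}" for v in s["color"][282:304,u-1:u+2].mean((1,2))))
E
```

```text
t=35.05 pos=[ 463.51 -286.62   79.94] yaw=13.32 tilt=0.08 F=[-3.3  2.6 12.3] M=[ 0.61  0.57 -0.02] w=40.6 q6=40
[[294.04391913 292.05884635]
 [294.47273088 284.31110323]] [[293.8854636  294.92181613]
 [294.31084733 287.23600216]]
286  116 118 129 151 146 119  96  92  99  99  99  98  98  98 102 113 129 130 107  74  55  56
       96  92  85  81  81  80  80  82  88  91  90  92  96  98  98  98  98  99 105 118 130 122
288  118 117 127 156 173 159 121  94  92  96  98  99  98  97  97 100 117 140 135 107  69  50
       99  96  91  85  82  80  81  80  83  89  92  90  93  98  98  99  98  97  97 103 123 133
290  131 121 121 139 169 174 147 109  89  94  98 100 100  98  98  97 102 121 137 124  88  56
      102  96  95  89  83  80  80  80  80  86  92  92  91  97  99  99 100  98  98  98 105 123
292  120 126 127 143 170 179 167 129  93  91  96  99  99  99  98  99  98 111 141 136 107  68
      102  95  95  93  84  81  81  81  79  82  91  92  89  92  96  99  99  99  99  98  99 112
294  118 131 130 145 172 180 176 139  98  90  97  99 100  99 100 100 100 109 134 134 110  71
      103  95  94  94  87  81  81  80  81  82  88  92  90  90  95  98  98  99  99  98  99 110
296  153 163 149 156 177 181 172 135  96  90 101 100 100 100 101 100 100 110 137 134 107  70
       95  94  94  94  87  81  81  80  80  83  90  91  89  90  95  98  98  99  99  98 100 112
298  188 189 171 169 179 179 165 127  94  91 101 102 100 100 100 100 101 115 139 133 101  63
       90  90  89  90  85  80  81  81  80  83  92  92  89  90  95  98  98  97  98  97 101 114
300  168 171 171 177 180 178 151 112  91  93 101 102 101 101  99  99 107 129 132 113  79  56
       93  91  86  83  80  79  79  79  81  85  91  90  90  94  98  98  99  97  96  97 103 115
302  155 167 175 180 179 168 130  96  89  96  97 100  99  99  99 105 118 132 125 102  82  81
       95  97  94  86  80  79  79  79  82  87  89  88  90  94  96  96  96  97  96 100 111 116
```

View pics/cmp.png

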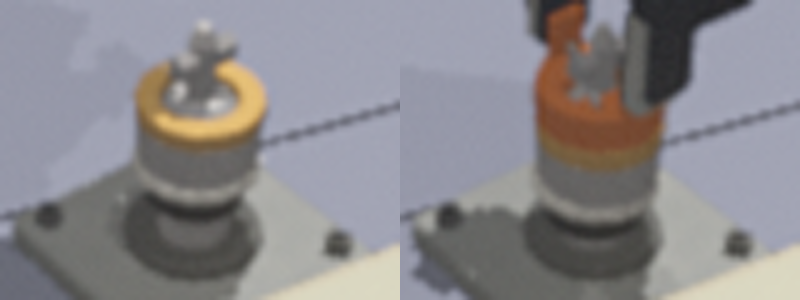

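Call:
{"name": "play_rows", "arguments": {
  "plan": [
    [[-0.4,-0.2,0.2],[0,0,0],0.9]
  ]
}}

```text
time: 35.13
position: [463.4, -286.6, 80.5]
tool_rot: [0.0, 0.993, 0.116, 0.001]
wrist_force: [-1.8, 2.8, 12.1]
width: 40.4
```

```bash
python3 - <<'E'
from h import *
go((463,-286.4,80.5),13.3,1)
E
```

```text
t=35.13 pos=[ 463.38 -286.62   80.49] yaw=13.32 tilt=0.13 F=[-1.8  2.8 12.1] M=[0.63 0.42 0.01] w=40.4 q6=40
shift [-0.3 -0.3 -0. ] rv [ 0.06 -0.11  0.02] per row [-0.32 -0.3  -0.01] [ 0.06 -0.11  0.02]
```

Call:
{"name": "play_rows", "arguments": {
  "plan": [
    [[-0.2,-0.2,0.75],[0,-0.1,3],0.9],
    [[-0.1,-0.1,0.75],[0,0,3],0.9]
  ]
}}

```text
time: 35.3
position: [464.0, -287.1, 80.8]
tool_rot: [0.002, 0.998, 0.063, 0.001]
wrist_force: [-1.8, 1.9, 11.3]
width: 40.3
```

```bash
python3 - <<'E'
from h import *
go((463,-286.4,80.5),None,1)
E
```

```text
t=35.30 pos=[ 464.04 -287.06   80.82] yaw=7.25 tilt=0.24 F=[-1.8  1.9 11.3] M=[0.34 0.42 0.08] w=40.3 q6=46
shift [-0.9 -0.8  0.3] rv [0. 0. 0.] per row [-0.94 -0.79  0.31] [0. 0. 0.]
```

Call:
{"name": "play_rows", "arguments": {
  "plan": [
    [[-0.7,-0.6,1],[0,-0.1,3],0.9],
    [[-0.5,-0.4,0.9],[0,-0.1,3],0.9]
  ]
}}

```text
time: 35.47
position: [464.3, -287.3, 80.9]
tool_rot: [0.003, 1.0, 0.008, 0.002]
wrist_force: [-0.6, 0.7, 11.2]
width: 40.2
```

```bash
python3 - <<'E'
from h import *
go((463,-286.4,80.5),None,1)
E
```

```text
t=35.47 pos=[ 464.26 -287.3    80.9 ] yaw=0.97 tilt=0.40 F=[-0.6  0.7 11.2] M=[0.31 0.24 0.04] w=40.2 q6=53
shift [-1.2 -0.9  0.4] rv [0. 0. 0.] per row [-1.25 -0.92  0.39] [0. 0. 0.]
```

```bash
python3 - <<'E'
from h import *
go((463,-286.5,80.5),-5,1)
E
```

```text
t=35.47 pos=[ 464.26 -287.3    80.9 ] yaw=0.97 tilt=0.40 F=[-0.6  0.7 11.2] M=[0.31 0.24 0.04] w=40.2 q6=53
shift [-1.3 -0.8  0.4] rv [ 0.34 -0.21  5.97] per row [-1.25 -0.82  0.39] [ 0.34 -0.21  5.97]
```

Call:
{"name": "play_rows", "arguments": {
  "plan": [
    [[-1,-0.6,1.1],[0.4,-0.2,3],0.9],
    [[-0.6,-0.3,1],[0.2,-0.1,3],0.9]
  ]
}}

```text
time: 35.63
position: [464.5, -287.8, 81.0]
tool_rot: [-0.001, 0.999, -0.046, 0.001]
wrist_force: [-1.1, 0.2, 11.3]
width: 40.4
```

```bash
python3 - <<'E'
from h import *
go((463,-286.5,80.5),-11,1)
E
```

```text
t=35.63 pos=[ 464.47 -287.76   80.96] yaw=-5.30 tilt=0.18 F=[-1.1  0.2 11.3] M=[0.08 0.26 0.06] w=40.4 q6=58
shift [-1.6 -1.1  0.5] rv [-0.07 -0.16  5.7 ] per row [-1.58 -1.12  0.46] [-0.07 -0.16  5.7 ]
```

Call:
{"name": "play_rows", "arguments": {
  "plan": [
    [[-1.8,-1.3,1.1],[0,-0.2,3],0.9],
    [[-1.2,-0.8,1.1],[0,0,3],0.9]
  ]
}}

```text
time: 35.8
position: [464.1, -287.4, 81.1]
tool_rot: [0.001, 0.995, -0.101, 0.003]
wrist_force: [-0.8, -0.3, 10.7]
width: 40.1
```

```bash
python3 - <<'E'
from h import *
go((463,-286.5,80.5),-17,1)
E
```

```text
t=35.80 pos=[ 464.13 -287.36   81.12] yaw=-11.59 tilt=0.37 F=[-0.8 -0.3 10.7] M=[-0.05  0.05  0.08] w=40.1 q6=65
shift [-1.3 -0.6  0.6] rv [ 0.12 -0.35  5.41] per row [-1.28 -0.62  0.61] [ 0.12 -0.35  5.41]
```

Call:
{"name": "play_rows", "arguments": {
  "plan": [
    [[-1.6,-1,1.6],[0.1,-0.3,3],0.9],
    [[-1.2,-0.8,1.5],[0,-0.1,3],0.9]
  ]
}}

```text
time: 35.97
position: [464.1, -287.0, 80.5]
tool_rot: [0.002, 0.988, -0.155, 0.003]
wrist_force: [-0.6, -1.0, 12.0]
width: 39.9
```

```bash
python3 - <<'E'
from h import *
go((463,-286.5,80.5),-23,1)
E
```

```text
t=35.97 pos=[ 464.14 -287.02   80.5 ] yaw=-17.87 tilt=0.42 F=[-0.6 -1.  12. ] M=[-0.09  0.17  0.12] w=39.9 q6=71
shift [-1.2 -0.1 -0. ] rv [ 0.18 -0.38  5.13] per row [-1.25 -0.14 -0.01] [ 0.18 -0.38  5.13]
```

Call:
{"name": "play_rows", "arguments": {
  "plan": [
    [[-1.6,-0.5,1.2],[0.2,-0.4,3],0.9],
    [[-1.2,-0.5,1.2],[0,-0.2,3],0.9]
  ]
}}

```text
time: 36.13
position: [464.1, -287.0, 80.6]
tool_rot: [0.001, 0.978, -0.209, 0.001]
wrist_force: [0.4, -0.2, 11.3]
width: 40.3
```

```bash
python3 - <<'E'
from h import *
go((463,-286.5,80.5),-30,1)
E
```

```text
t=36.13 pos=[ 464.09 -287.03   80.55] yaw=-24.15 tilt=0.22 F=[ 0.4 -0.2 11.3] M=[-0.03  0.09  0.06] w=40.3 q6=78
shift [-1.2 -0.   0.1] rv [ 0.1  -0.2   5.85] per row [-1.21 -0.04  0.05] [ 0.1  -0.2   5.85]
```

Call:
{"name": "play_rows", "arguments": {
  "plan": [
    [[-1.8,-0.5,1.3],[0.1,-0.3,3],0.9],
    [[-1.3,-0.4,1.3],[0.1,-0.2,3],0.9]
  ]
}}

```text
time: 36.3
position: [464.0, -286.9, 80.5]
tool_rot: [0.0, 0.965, -0.262, 0.001]
wrist_force: [-1.4, -1.7, 11.6]
width: 40.5
```

Call:
{"name": "play_rows", "arguments": {
  "plan": [
    [[-1.3,-0.4,1.3],[0.1,-0.3,3],0.9],
    [[-1.3,-0.4,1.3],[0.1,-0.2,3],0.9]
  ]
}}

```text
time: 36.47
position: [464.3, -286.7, 80.3]
tool_rot: [-0.001, 0.949, -0.315, 0.001]
wrist_force: [-0.5, 0.0, 12.0]
width: 39.9
```

```bash
python3 - <<'E'
from h import *
go((463,-286.5,80.5),-42,1)
E
```

```text
t=36.47 pos=[ 464.34 -286.73   80.31] yaw=-36.69 tilt=0.15 F=[-0.5  0.  12. ] M=[-0.29  0.28  0.07] w=39.9 q6=90
shift [-1.2  0.6 -0.2] rv [-0.15 -0.01  5.31] per row [-1.22  0.61 -0.19] [-0.15 -0.01  5.31]
```

Call:
{"name": "play_rows", "arguments": {
  "plan": [
    [[-1.6,0.3,1.2],[-0.1,0,3],0.9],
    [[-1.3,0,1.2],[0,0,3],0.9]
  ]
}}

```text
time: 36.63
position: [464.2, -287.0, 80.4]
tool_rot: [0.001, 0.93, -0.366, 0.004]
wrist_force: [-0.1, -0.8, 11.6]
width: 40.2
```

Call:
{"name": "play_rows", "arguments": {
  "plan": [
    [[-1.3,0,1.2],[0,0,3],0.9],
    [[-1.3,0,1.2],[0,0,2],0.9]
  ]
}}

```text
time: 36.8
position: [464.4, -287.0, 80.3]
tool_rot: [0.002, 0.913, -0.409, 0.007]
wrist_force: [-0.6, -0.7, 13.5]
width: 40.3
```

```bash
python3 - <<'E'
from h import *
go((463,-286.5,80.5),-55,1)
s=eyes.camera("side"); crop(s,255,215,335,315,6,"pics/s21.png"); st()
E
```

```text
t=36.80 pos=[ 464.37 -287.     80.33] yaw=-48.27 tilt=0.84 F=[-0.6 -0.7 13.5] M=[-0.16  0.33  0.07] w=40.3 q6=102
shift [-1.3  0.7 -0.2] rv [-0.23 -0.81  6.73] per row [-1.28  0.69 -0.19] [-0.23 -0.81  6.73]
t=36.85 pos=[ 464.37 -286.94   80.32] yaw=-48.39 tilt=0.85 F=[-0.9 -1.2 12.5] M=[-0.19  0.29  0.03] w=40.0 q6=102
```

View pics/s21.png

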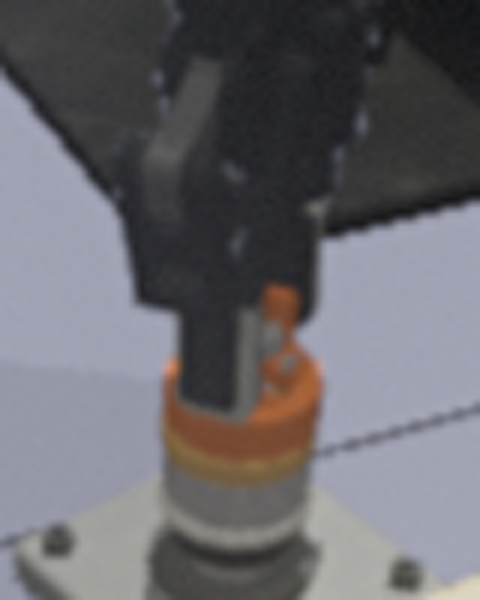

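Call:
{"name": "play_rows", "arguments": {
  "plan": [
    [[-1.4,0.4,1],[-0.2,-0.8,2],0.9],
    [[-1.2,0.2,1.1],[0,-0.2,2],0.9]
  ]
}}

```text
time: 37.02
position: [464.4, -287.1, 80.7]
tool_rot: [0.0, 0.897, -0.442, 0.002]
wrist_force: [-1.2, 0.0, 10.7]
width: 40.4
```

```bash
python3 - <<'E'
from h import *
go((463,-286.5,80.5),-56,1)
E
```

```text
t=37.02 pos=[ 464.42 -287.1    80.71] yaw=-52.46 tilt=0.23 F=[-1.2  0.  10.7] M=[-0.12  0.28  0.07] w=40.4 q6=106
shift [-1.3  0.8  0.2] rv [-0.09 -0.21  3.54] per row [-1.34  0.76  0.2 ] [-0.09 -0.21  3.54]
```

Call:
{"name": "play_rows", "arguments": {
  "plan": [
    [[-1.4,0.4,1.3],[0,-0.2,1.5],0.9],
    [[-1.2,0.2,1.3],[0,-0.2,1.5],0.9]
  ]
}}

```text
time: 37.18
position: [464.4, -287.2, 80.5]
tool_rot: [-0.001, 0.885, -0.467, 0.002]
wrist_force: [-0.4, -0.5, 12.8]
width: 40.1
```

```bash
python3 - <<'E'
from h import *
go((463,-286.5,80.5),-57,1)
E
```

```text
t=37.18 pos=[ 464.44 -287.15   80.45] yaw=-55.62 tilt=0.25 F=[-0.4 -0.5 12.8] M=[-0.13  0.33  0.12] w=40.1 q6=109
shift [-1.4  0.8 -0.1] rv [-0.18 -0.18  1.38] per row [-1.36  0.82 -0.06] [-0.18 -0.18  1.38]
```

Call:
{"name": "play_rows", "arguments": {
  "plan": [
    [[-1,0.2,1.2],[0,-0.1,1],0.9],
    [[-1,0.2,1.2],[0,-0.1,1],0.9]
  ]
}}

```text
time: 37.35
position: [464.7, -287.3, 80.3]
tool_rot: [-0.001, 0.876, -0.483, 0.003]
wrist_force: [-1.6, -0.2, 11.2]
width: 39.9
```

```bash
python3 - <<'E'
from h import *
go((463,-286.5,80.5),-57,1)
E
```

```text
t=37.35 pos=[ 464.72 -287.34   80.27] yaw=-57.72 tilt=0.40 F=[-1.6 -0.2 11.2] M=[-0.11  0.44  0.06] w=39.9 q6=111
shift [-1.6  1.  -0.2] rv [-0.27 -0.29 -0.72] per row [-1.62  1.   -0.24] [-0.27 -0.29 -0.72]
```

Call:
{"name": "play_rows", "arguments": {
  "plan": [
    [[-0.8,0.2,1.1],[-0.1,-0.2,0.8],0.9],
    [[-0.8,0.2,1.1],[0,-0.1,0.8],0.9]
  ]
}}

```text
time: 37.52
position: [464.9, -287.5, 80.2]
tool_rot: [-0.001, 0.869, -0.495, 0.003]
wrist_force: [-2.0, 2.0, 13.0]
width: 40.3
```

```bash
python3 - <<'E'
from h import *
go((463,-286.5,80.5),-57,1)
E
```

```text
t=37.52 pos=[ 464.93 -287.48   80.18] yaw=-59.39 tilt=0.36 F=[-2.  2. 13.] M=[0.14 0.52 0.07] w=40.3 q6=113
shift [-1.8  1.2 -0.3] rv [-0.25 -0.25 -2.39] per row [-1.83  1.16 -0.33] [-0.25 -0.25 -2.39]
```

Call:
{"name": "play_rows", "arguments": {
  "plan": [
    [[-0.8,0.5,0.4],[-0.2,-0.2,-0.5],0.9],
    [[-0.6,0.4,0.2],[0,0,0],0.9]
  ]
}}

```text
time: 37.68
position: [464.9, -287.5, 81.4]
tool_rot: [-0.0, 0.871, -0.492, 0.003]
wrist_force: [-1.1, 2.2, 9.5]
width: 40.5
```

```bash
python3 - <<'E'
from h import *
go((463,-286.5,84),-58,1)
E
```

```text
t=37.68 pos=[ 464.92 -287.55   81.4 ] yaw=-58.94 tilt=0.31 F=[-1.1  2.2  9.5] M=[ 0.42  0.22 -0.01] w=40.5 q6=112
shift [-1.9  1.1 -2.6] rv [-0.16 -0.27 -0.94] per row [-1.87  1.09 -2.61] [-0.16 -0.27 -0.94]
```

Call:
{"name": "play_rows", "arguments": {
  "plan": [
    [[-0.8,0.5,0],[-0.1,-0.2,-0.4],0.9],
    [[-0.6,0.4,0],[0,0,0],0.9]
  ]
}}

```text
time: 37.85
position: [464.8, -287.5, 82.9]
tool_rot: [-0.0, 0.872, -0.489, 0.003]
wrist_force: [-0.2, 1.4, 6.7]
width: 40.1
```

Call:
{"name": "play_rows", "arguments": {
  "plan": [
    [[-0.6,0.4,-0.2],[0,0,0],0.9],
    [[-0.6,0.4,-0.2],[0,0,0],0.9]
  ]
}}

```text
time: 38.02
position: [464.7, -287.4, 84.3]
tool_rot: [-0.0, 0.872, -0.489, 0.004]
wrist_force: [2.8, -0.3, -5.2]
width: 40.3
```

```bash
python3 - <<'E'
from h import *
go((463,-286.5,84),-58,1)
E
```

```text
t=38.02 pos=[ 464.65 -287.41   84.34] yaw=-58.53 tilt=0.51 F=[ 2.8 -0.3 -5.2] M=[-0.08 -0.53 -0.01] w=40.3 q6=112
shift [-1.6  0.9  0.3] rv [-0.25 -0.44 -0.53] per row [-1.64  0.94  0.32] [-0.25 -0.44 -0.53]
```

Call:
{"name": "play_rows", "arguments": {
  "plan": [
    [[0,0,0.3],[0,0,0],0.9],
    [[0,0,0],[0,0,0],0.9]
  ]
}}

```text
time: 38.18
position: [464.8, -287.5, 84.2]
tool_rot: [-0.0, 0.872, -0.489, 0.005]
wrist_force: [-1.3, 1.1, 3.3]
width: 39.6
```

```bash
python3 - <<'E'
from h import *
go((463,-286.5,84),-58,1)
s=eyes.camera("side"); crop(s,255,215,335,315,6,"pics/s22.png")
E
```

```text
t=38.18 pos=[ 464.8  -287.46   84.19] yaw=-58.53 tilt=0.53 F=[-1.3  1.1  3.3] M=[0.14 0.28 0.  ] w=39.6 q6=112
shift [-1.8  1.   0.2] rv [-0.26 -0.47 -0.53] per row [-1.76  1.04  0.17] [-0.26 -0.47 -0.53]
```

View pics/s22.png

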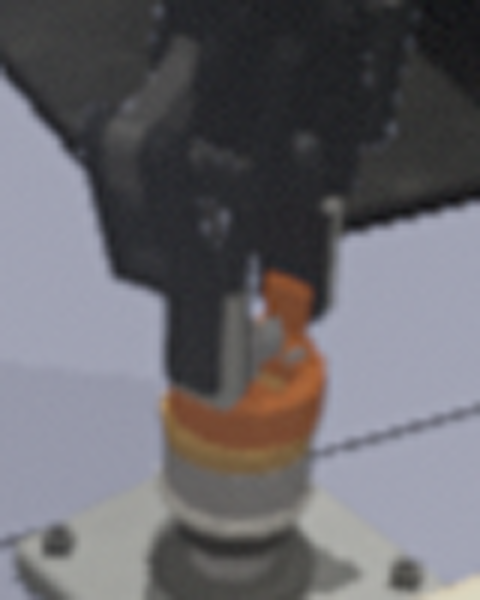

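Call:
{"name": "play_rows", "arguments": {
  "plan": [
    [[0,0,0],[0,0,0],0.4],
    [[0,0,0],[0,0,0],0.3],
    [[0,0,0],[0,0,0],0.25],
    [[0,0,0],[0,0,0],0.25],
    [[0,0,0],[0,0,0],0.25]
  ]
}}

```text
time: 38.65
position: [464.3, -287.3, 83.0]
tool_rot: [-0.0, 0.872, -0.489, 0.004]
wrist_force: [0.2, -0.8, -0.2]
width: 63.9
```

```bash
python3 - <<'E'
from h import *
go((463,-286.5,84),-58,1)
s=eyes.camera("side"); crop(s,255,215,335,315,6,"pics/s23.png")
E
```

```text
t=38.65 pos=[ 464.35 -287.33   83.05] yaw=-58.54 tilt=0.45 F=[ 0.2 -0.8 -0.2] M=[ 0.02 -0.03 -0.  ] w=63.9 q6=112
shift [-1.4  0.7 -1. ] rv [-0.22 -0.39 -0.54] per row [-1.4   0.71 -0.97] [-0.22 -0.39 -0.54]
```

View pics/s23.png

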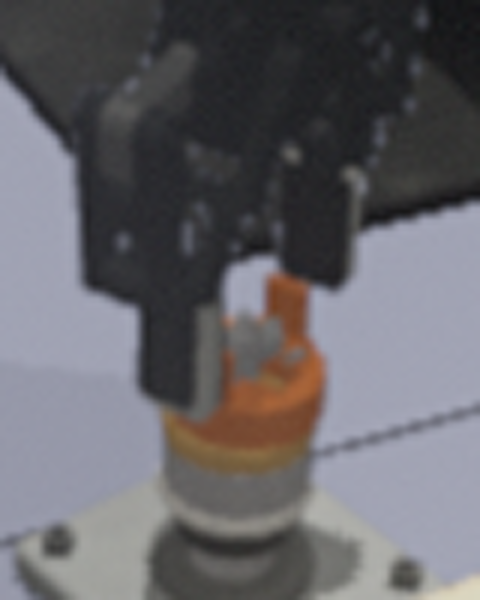

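Released, and the retainer stays put. I'll retreat straight up and then toward the robot's left.

Call:
{"name": "play_rows", "arguments": {
  "plan": [
    [[0,0,-8],[0,0,0],0.25],
    [[0,0,-20],[0,0,0],0.25],
    [[0,0,-25],[0,0,0],0.25],
    [[0,0,-20],[0,0,0],0.25],
    [[-15,-10,-5],[0,0,0],0.25],
    [[-25,-20,0],[0,0,0],0.25],
    [[-28,-25,0],[0,0,0],0.25],
    [[-28,-25,0],[0,0,0],0.25],
    [[-20,-20,0],[0,0,0],0.25],
    [[-5,-5,0],[0,0,0],0.25]
  ]
}}

```text
time: 39.53
position: [491.2, -125.8, 170.3]
tool_rot: [-0.0, 0.871, -0.492, 0.007]
wrist_force: [-0.7, -0.7, 0.7]
width: 64.3
```

```bash
python3 - <<'E'
from h import *
st()
s=eyes.camera("side"); np.savez("side10.npz",**s)
c=eyes.camera("top"); np.savez("top2.npz",**c)
A=cv2.resize(s["color"][245:320,255:335,::-1],(480,450),interpolation=cv2.INTER_CUBIC)
B=cv2.resize(c["color"][215:270,360:420,::-1],(480,450),interpolation=cv2.INTER_CUBIC)
cv2.imwrite("pics/fin.png",np.hstack([A,B])[:, :]); cv2.imwrite("pics/fina.png",A); cv2.imwrite("pics/finb.png",B); cv2.imwrite("pics/topf.png",c["color"][:,:,::-1])
a=load("side8.npz")
for u in (290,292,294,296,298):
    f=lambda c:"".join(f"{int(v):4d}" for v in c["color"][286:308,u-1:u+2].mean((1,2)))
    print(u,f(a)); print('   ',f(s))
E
```

```text
t=39.53 pos=[ 491.15 -125.8   170.26] yaw=-58.88 tilt=0.76 F=[-0.7 -0.7  0.7] M=[ 0.03  0.02 -0.02] w=64.3 q6=129
290  169 174 147 109  89  94  98 100 100  98  98  97 102 121 137 124  88  56  46  61  86  96
      79  78  86 102 102  94  90  97 100 100  98  98  97  98 109 133 134 111  74  48  49  69
292  170 179 167 129  93  91  96  99  99  99  98  99  98 111 141 136 107  68  48  53  76  93
      79  80  82  94 104  98  90  92  98 100  99  99  99  97 101 122 137 127  88  55  46  58
294  172 180 176 139  98  90  97  99 100  99 100 100 100 109 134 134 110  71  49  50  71  91
      82  81  81  90 105 100  92  93 103 103 100  99 100  99 100 115 138 129  91  55  47  56
296  177 181 172 135  96  90 101 100 100 100 101 100 100 110 137 134 107  70  49  52  74  92
      81  81  81  88 104  98  90  92 101 101 100 101 101  99 102 119 137 126  89  55  47  61
298  179 179 165 127  94  91 101 102 100 100 100 100 101 115 139 133 101  63  50  62  84  95
      81  81  81  89 102  97  91  93  99 100 100 100  99  98 106 127 135 121  85  54  52  69
```

View pics/fina.png

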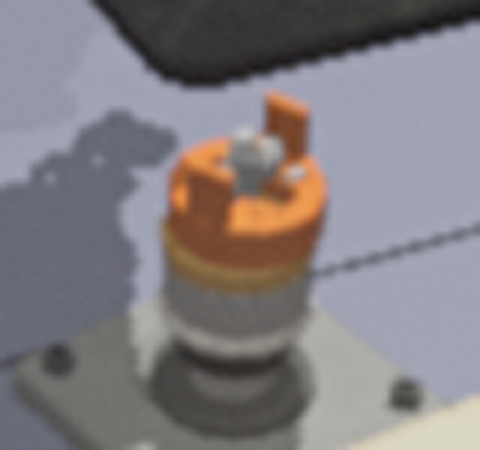

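View pics/finb.png

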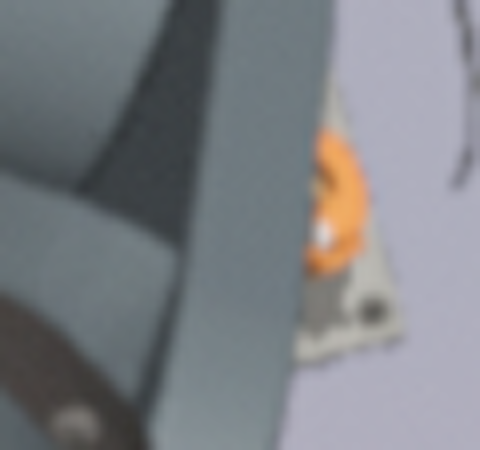

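View pics/topf.png

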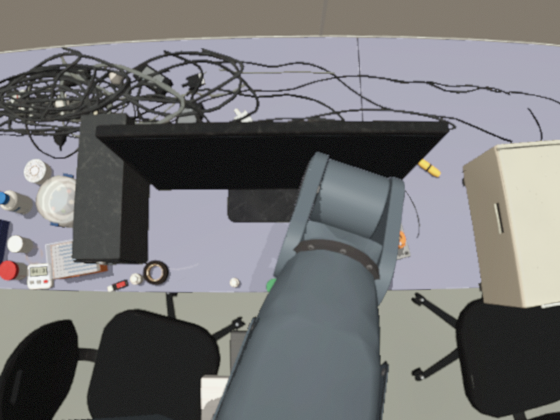

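Call:
{"name": "play_rows", "arguments": {
  "plan": [
    [[-28,-18,0],[0,0,0],0.25],
    [[-28,-20,0],[0,0,0],0.25],
    [[-28,-20,0],[0,0,0],0.25],
    [[-15,-10,0],[0,0,0],0.25],
    [[0,0,0],[0,0,0],0.25],
    [[0,0,0],[0,0,0],0.25]
  ]
}}

```text
time: 40.13
position: [499.3, -11.8, 170.7]
tool_rot: [0.0, 0.869, -0.494, 0.008]
wrist_force: [-0.1, -0.7, -0.6]
width: 64.1
```

```bash
python3 - <<'E'
from h import *
st()
c=eyes.camera("top"); np.savez("top3.npz",**c)
k=8
for n,b in(("top3",(362,215,422,270)),("side10",(262,240,332,300))):
    cam=load(n+".npz"); im=cv2.resize(cam["color"][b[1]:b[3],b[0]:b[2],::-1],None,fx=k,fy=k,interpolation=cv2.INTER_CUBIC)
    cv2.imwrite(f"pics/raw_{n}.png",im)
    off=np.array([.6,.2]) if "top" in n else np.array([-1.9,-1.5])
    x,y=np.array([462.8,-286.4])+off; yw=13.3-71.5; zb=47-3+24
    t=np.deg2rad(yw); ex,ey=np.array([np.cos(t),np.sin(t)]),np.array([-np.sin(t),np.cos(t)])
    def L(X,col):
        p=(proj(cam,X)-b[:2]+.5)*k-.5; cv2.polylines(im,[np.round(p*8).astype(np.int32)],True,col,1,cv2.LINE_AA,3)
    for sg in(1,-1): L([np.r_[np.array([x,y])+i*ex+sg*j*ey,zb+30] for i,j in((7,21),(-7,21),(-7,16),(7,16))],(255,0,0))
    a=np.linspace(0,2*np.pi,60)
    for z in(zb,zb+14): L(np.c_[x+22*np.cos(a),y+22*np.sin(a),0*a+z],(0,0,255))
    cv2.imwrite(f"pics/ov_{n}.png",im)
E
```

```text
t=40.13 pos=[499.34 -11.79 170.73] yaw=-59.23 tilt=0.96 F=[-0.1 -0.7 -0.6] M=[ 0.04  0.03 -0.01] w=64.1 q6=143
```

View pics/ov_top3.png

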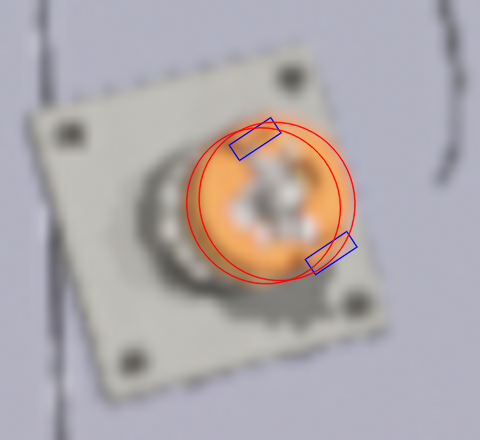

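View pics/ov_side10.png

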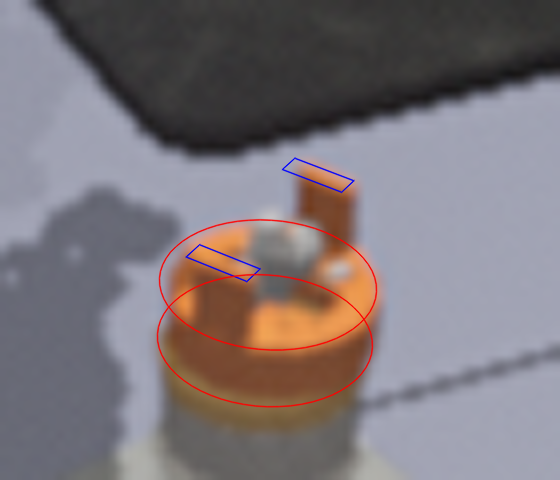

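```bash
python3 - <<'E'
from h import *
st(); print(r.sign_off())
E
```

```text
t=40.18 pos=[499.37 -12.15 170.75] yaw=-59.28 tilt=0.96 F=[ 1.2 -0.1  0.7] M=[0.03 0.02 0.02] w=64.0 q6=143
the job is handed in; nothing more can be done
None
```

I rebuilt the spindle and handed the job in at 40.2 s of the 72 s allowed. The bearing, washer and retainer went on in that order. I pressed the retainer down about 7 mm, turned it clockwise until the drift and side force suggested its stop, and let it rise onto the bar before releasing.

**Checks that agreed**
- **Bar in groove:** when I let the retainer rise, the wrist force reversed at tool height 84.3 mm. That is where the locked position should be.
- **Seat depth:** the side picture puts the seat about 3 to 3.5 mm down after release.
- **Angle:** the tool was about 72° past bar-through-slot when it let go, and an overlay on the last pictures fits that.
- **Bystanders:** the weight, tape and screwdriver look unmoved in the last full top view. The jar was partly hidden by the arm, but the edge in view had not moved. The arm was clear of everything at hand-in.

**Checks that disagreed or are less certain**
- **Pressing depth:** taken alone, the force reading gave about 5.7 mm. Tool height and the picture gave 7.3 to 8.4 mm, close to the 8 mm hard stop. I put the difference down to the weight of the parts on the seat, and backed off slightly before turning. The net wrist force stayed under about 14 N, and I estimate the seat load peaked near 16 N.
- **Retainer centring:** the retainer sits about 1 to 2.5 mm off the shaft axis in the pictures. The limit is 4 mm, and its hole should allow only about 2 mm of play.
- **Stop:** the torque reading never clearly showed the stop.

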